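# Sort the toy-wagon kit parts

### The job

Clear up the mixed parts of the toy-wagon kits: put every side board into the long cardboard box, every gable (house shape) into the square cardboard box and every U-shaped axle block into the round tin, each right down inside and not on the rim. Slide every wheel over the dowel of the wheel stand so that it lies flat at the bottom or on another wheel. Do not knock over or push aside the drinks can, the phone or the mug.

Things in the scene. Friction and masses are not known exactly. Their poses are not given: they have to be found in the camera images.
- board1: side board of the toy wagon: flat plywood strip 92 x 28 x 12 mm with two dark burnt lines along it, lying flat on the table at the start; origin at the centre of its underside, x along its length, y across its width, z through its thickness. May be absent.
- gable1: cab gable: flat plywood house shape 12 mm thick with a dark window; its two parallel side walls are 44 mm apart (y from -22 to +22 mm) and run over x from -23 to +7 mm, then the pointed roof narrows to its tip at x = +29 mm; lies flat at the start; origin on the underside, z through its thickness. Pinch the side walls at about x = -8 mm. May be absent.
- block1: axle block: U-shaped plywood block 50 x 24 x 22 mm, floor 10 mm thick with an 18 mm wide slot above it across the middle, slot up at the start; origin at the centre of its underside, x along its 50 mm length, y across its 24 mm width, z up. May be absent.
- wheel1: wagon wheel: flat plywood ring, outer diameter 60 mm, bore 24 mm, 16 mm thick, lying flat at the start; origin at the centre of its underside, z along its axis. One of the two may be absent.
- board2: side board of the toy wagon: flat plywood strip 92 x 28 x 12 mm with two dark burnt lines along it, lying flat on the table at the start; origin at the centre of its underside, x along its length, y across its width, z through its thickness. May be absent.
- gable2: cab gable: flat plywood house shape 12 mm thick with a dark window; its two parallel side walls are 44 mm apart (y from -22 to +22 mm) and run over x from -23 to +7 mm, then the pointed roof narrows to its tip at x = +29 mm; lies flat at the start; origin on the underside, z through its thickness. Pinch the side walls at about x = -8 mm. May be absent.
- block2: axle block: U-shaped plywood block 50 x 24 x 22 mm, floor 10 mm thick with an 18 mm wide slot above it across the middle, slot up at the start; origin at the centre of its underside, x along its 50 mm length, y across its 24 mm width, z up. May be absent.
- wheel2: wagon wheel: flat plywood ring, outer diameter 60 mm, bore 24 mm, 16 mm thick, lying flat at the start; origin at the centre of its underside, z along its axis. One of the two may be absent.
- board3: side board of the toy wagon: flat plywood strip 92 x 28 x 12 mm with two dark burnt lines along it, lying flat on the table at the start; origin at the centre of its underside, x along its length, y across its width, z through its thickness. May be absent.
- long_box: fixed long open cardboard box, outside 110 (x) x 170 (y) x 50 mm high, walls and floor 4 mm; origin at the centre of its underside, y along its length
- square_box: fixed square open cardboard box, outside 120 x 120 x 50 mm high, walls and floor 4 mm; origin at the centre of its underside, x and y along its sides
- tin: fixed round open steel tin, outside diameter 120 mm, 50 mm high, wall 3 mm, floor 5 mm; origin at the centre of its underside
- stand: fixed wheel stand: wooden disc 90 mm in diameter and 10 mm thick with an upright dowel 16 mm in diameter at its centre, whose tapered tip is 65 mm above the table; origin at the centre of its underside, z up the dowel
- can: bystander: drinks can 66 mm in diameter, 115 mm high, standing at the left of the boxes; origin at its underside
- phone: bystander: cordless phone handset lying flat, 150 x 48 x 24 mm; origin at the centre of its underside, x along its length
- mug: bystander: white mug 80 mm in diameter, 95 mm high, standing at the right of the boxes; origin at its underside
Things that resemble listed ones, but are neither listed nor needed, are in the scene too. Leave any blue, orange or turquoise look-alike of the block1 alone.

How it is judged:
By the outcome, as a careful person would: the job done as asked, in the order asked, and still so for the second after the job is handed in, with the robot touching nothing.
Of board1, gable1, block1, board2, gable2, block2, board3 only 5 to 7 are there at a start; the rules pass over those that are not, and their reading is None.
Of wheel1, wheel2 only 1 to 2 are there at a start; the rules pass over those that are not, and their reading is None.
At some moment in a run one of board1, gable1, block1, board2, gable2, block2, board3 may be knocked a few centimetres aside while the robot is not near it.
Once in a run the grip may slacken for a moment while it holds something.
It also fails if it takes over 200 s, if anything falls off the work surface, if the arm or the gripper's body presses on something with over 40 N, if the wrist force passes 120 N, or if a joint passes its speed limit or range.

### The arm

A 6-joint arm with a two-finger parallel gripper is mounted at the origin on the work surface. World frame = base frame: x ahead of the robot, y to its left, z up, the work surface at z = 0. Lengths are in mm, angles in rad, forces in N, time in s.
With the tool pointing down it reaches from about 275 to 1000 mm from the base axis. Payload 8.4 kg.
Tool frame: the origin (TCP) lies between the finger pads; the fingertips stand 25 mm ahead of it and the grasp point (between the pads) lies 6 mm ahead of it; z points along the fingers, y is the line along which they close (so a half turn about z gives the same grasp; the last joint's range is limited). The gripper opens to 85 mm and grips with 20 to 120 N. Pads are 22 mm wide; open, the fingers measure 114 mm over their backs; the gripper's body (76 mm by 85 mm) begins 54 mm behind the grasp point. The pads swing forward as they close: fully open they stand 13 mm farther back than shut.
Start: joints at [-1.188, 0.353, 1.633, -0, 1.155, -0.002], TCP at [234.607, -579.299, 256.281] pointing down, gripper open.
Joint ranges: [-2.63, 2.63], [-0.92, 2.1], [0.06, 2.66], [-1.3, 4.44], [0, 2.69], [-3.02, 3.02]. Speed limits (rad/s): [2.22, 2.22, 2.79, 3.14, 3.14, 3.14].

### API

Orientations are given as [roll, pitch, yaw] about the fixed x, y, z axes, in that order (R = Rz(yaw) Ry(pitch) Rx(roll)).
In Python, from rig import r, eyes, workorder gives the robot as it stands. The module is installed in compiled form; this text tells all that it offers.
- The arm moves only by the tool step_arm, never from a script. Its argument "moves" is a list of rows, each an object of numbers: "tx", "ty", "tz": the shift along the tool's x, y, z scaled (see below); "ax", "ay", "az": the turn, a rotation vector about the tool's x, y, z scaled (see below). In form: [{"tx": .., "ty": .., "tz": .., "ax": .., "ay": .., "az": ..}, ...]. A call has 1 to 5 rows; each row shifts and turns the commanded pose from where the row before left it, along the tool's axes as they then stand; what a row does not reach is not made up. The controller multiplies each number of a shift by 25 mm and each number of a turn by 90 degrees. A row lasts 1/8 s, in which the tool goes at most 62.5 mm and 10.7 degrees, less where a joint would pass 70% of its speed; a pose out of reach is approached as far as the arm can. A call with a number of a shift or a turn outside -1 to 1 is refused whole. A call with a gripper value outside its range is refused whole. "gripper" is the opening, from 0 (shut) to 1 (fully open), set as the call begins (left out, the last holds). The fingers move at their own pace and stop on an object; "newtons" is the grip in N (left out, the last holds). Time passes only in rows, so rows that do not move let the fingers close. It gives the time, the measured TCP pose, the force, the opening and the grip force at its end, in the units of the state.
- r.sense(): the state, without advancing time (a new reading comes with each control period).
- eyes.grab_frame(name): name is "scene" or "top" or "wrist"; returns (picture, depth): 400x640x3 uint8, red, green, blue; 400x640 float32, mm along the optical axis (not along the pixel's ray), 0 where there is no reading.
- eyes.camera_info(name): a dict with "intrinsics" (3x3 intrinsics, pixels), "cam_to_world" (4x4, takes a point from camera to world coordinates). Camera axes: x right, y up, looking along -z (the intrinsics and any distortion apply to the point x, -y, -z); pixel columns grow to the right and rows downward; lengths in mm; the calibration is good to about 2 mm. A picture is of the moment at which its call begins: read the wrist's pose just before it. camera_info takes no time and is no camera call; for the wrist camera it gives the pose at the moment of the call.
- workorder.sign_off(): hands the job in; it is judged then, once.
The state is a dict: "clock": time; "qpos": joint angles; "qvel": joint speeds; "joint_efforts": joint torques, N m; "eef_pos": TCP position; "tcp_rot": TCP orientation; "contact_force": force on the tool from outside, world axes, zero at the start; "wrist_torque": the same for the moment, N m; "opening": opening from 0.0 (shut) to 1.0 (fully open); "grasp_force": force on a finger pad.
Only numpy, scipy, OpenCV 4.12 (cv2) and the standard library are available. Lean on these libraries where they do the work, as an engineer would, in place of code of your own. Each camera call takes 0.05 s, during which the arm holds its last target. There are 200 camera calls.

## Working session

There is one attempt and no reset: what is moved stays moved. The work goes in short steps, Python scripts to look and compute and a tool call to move; the robot and the scene stay as the last step left them, time stands still between calls to the robot, and variables do not carry over. Pictures are saved under pics/ and viewed, at most 14 in all, crops included, and the job is handed in when it is done.

Besides the shell and the picture viewer there is one more tool, called after "Emit:" by a JSON object that holds its "op" and its "data", one argument or row to a line. step_arm: Moves the arm, as the interface text tells. Its arguments: {"type":"object","properties":{"moves":{"type":"array","items":{"type":"object","properties":{"tx":{"type":"number"},"ty":{"type":"number"},"tz":{"type":"number"},"ax":{"type":"number"},"ay":{"type":"number"},"az":{"type":"number"}}}},"gripper":{"type":"number"},"newtons":{"type":"number"}},"required":["moves"]}

```bash
mkdir -p pics; ls; cat > h.py <<'E'
from rig import r, eyes, workorder
import numpy as np, cv2
def grab(n,save=None):
    i=eyes.camera_info(n); p,d=eyes.grab_frame(n)
    if save: cv2.imwrite('pics/'+save,cv2.cvtColor(p,cv2.COLOR_RGB2BGR))
    return p,d,np.array(i['intrinsics']),np.array(i['cam_to_world'])
def cloud(d,K,T):
    v,u=np.mgrid[:d.shape[0],:d.shape[1]]
    P=np.stack([(u-K[0,2])/K[0,0]*d,-(v-K[1,2])/K[1,1]*d,-d],-1)
    return P@T[:3,:3].T+T[:3,3]
E
python3 - <<'E'
from h import *
s=r.sense();print({k:np.round(v,3) for k,v in s.items()})
for n in('top','scene'):
    p,d,K,T=grab(n,n+'1.png');np.savez(n+'1.npz',p=p,d=d,K=K,T=T);print(n,K,T.round(3),eyes.camera_info(n).keys())
    W=cloud(d,K,T);print(np.median(W[d>0],0),(d==0).mean())
E
```

```text
pics
{'clock': np.float64(0.0), 'qpos': array([-1.188,  0.354,  1.634,  0.   ,  1.155, -0.002]), 'qvel': array([ 0.001, -0.001, -0.001, -0.002,  0.002,  0.001]), 'joint_efforts': array([-1.0000e-03, -6.0526e+01, -3.4207e+01,  0.0000e+00,  1.0000e-02,
       -0.0000e+00]), 'eef_pos': array([ 234.446, -578.903,  255.573]), 'tcp_rot': array([-3.14 , -0.   ,  0.385]), 'contact_force': array([ 0.512, -0.746,  0.422]), 'wrist_torque': array([-0.031, -0.005, -0.014]), 'grasp_force': np.float64(0.0), 'opening': np.float64(1.001)}
top [[435.73621098   0.         327.48604324]
 [  0.         435.73621098 193.43282926]
 [  0.           0.           1.        ]] [[ 2.20000e-02  9.98000e-01 -5.00000e-02  4.34386e+02]
 [-1.00000e+00  2.30000e-02  2.10000e-02  1.18650e+01]
 [ 2.20000e-02  5.00000e-02  9.99000e-01  1.31516e+03]
 [ 0.00000e+00  0.00000e+00  0.00000e+00  1.00000e+00]] dict_keys(['intrinsics', 'cam_to_world'])
[482.08310905   8.19854717   1.39242421] 0.00382421875
scene [[391.35251887   0.         316.90727274]
 [  0.         391.35251887 204.76496482]
 [  0.           0.           1.        ]] [[-8.55000e-01 -4.19000e-01  3.06000e-01  8.22484e+02]
 [ 5.19000e-01 -6.75000e-01  5.25000e-01  5.61552e+02]
 [-1.30000e-02  6.07000e-01  7.94000e-01  8.76169e+02]
 [ 0.00000e+00  0.00000e+00  0.00000e+00  1.00000e+00]] dict_keys(['intrinsics', 'cam_to_world'])
[ 4.59152718e+02 -9.15811212e+01 -3.14363330e-01] 0.00385546875
```

View pics/top1.png

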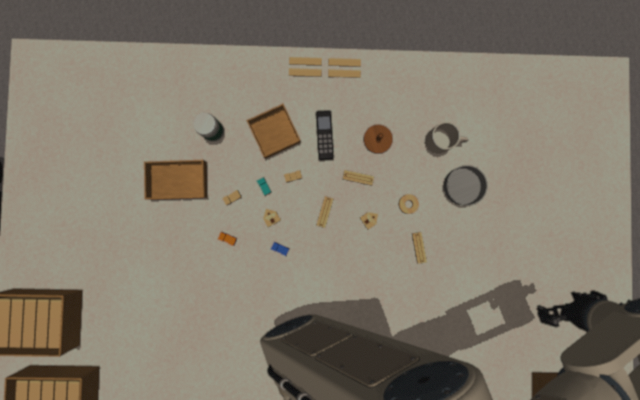

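View pics/scene1.png

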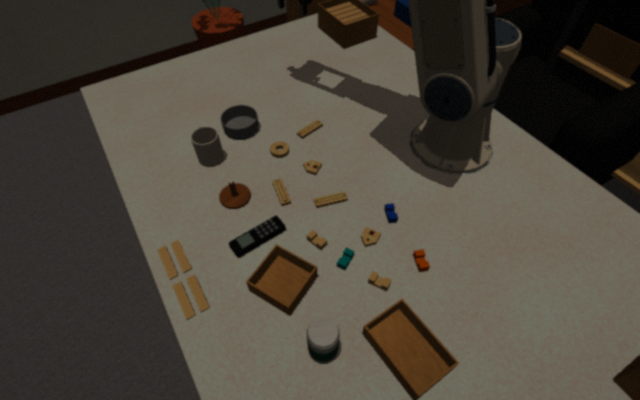

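```bash
cat > meas.py <<'E'
from h import *
def blobs(W,p,zlo=5,zhi=30,amin=25,hsv=True):
    z=W[...,2]; h=cv2.cvtColor(p,cv2.COLOR_RGB2HSV)
    m=((z>zlo)&(z<zhi)&(W[...,0]>260)&(W[...,0]<760)&(abs(W[...,1])<560)).astype(np.uint8)
    n,l,st,c=cv2.connectedComponentsWithStats(m)
    out=[]
    for i in range(1,n):
        if st[i,4]<amin: continue
        k=l==i;P=W[k]; zt=np.percentile(P[:,2],70); Q=P[:,:2].astype(np.float32)
        rc=cv2.minAreaRect(Q); out.append((c[i].round(),st[i,4],Q.mean(0).round(1),round(float(zt),1),np.round(rc[0],1),np.round(rc[1],1),round(rc[2],1),np.median(p[k],0)))
    return out
E
python3 - <<'E'
from meas import *
for n in('top','scene'):
    f=np.load(n+'1.npz');W=cloud(f['d'],f['K'],f['T'])
    print(n)
    for b in blobs(W,f['p']): print(*b)
    z=W[...,2]; k=(abs(W[...,0]-450)<250)&(abs(W[...,1])<300)&(abs(z)<4); print('table',np.median(z[k]),z[k].std())
p=np.load('top1.npz')['p']
c=cv2.resize(p[90:270,200:480],None,fx=2.85,fy=2.85,interpolation=cv2.INTER_CUBIC);cv2.imwrite('pics/c1.png',cv2.cvtColor(c,cv2.COLOR_RGB2BGR))
E
```

```text
top
[273. 130.] 781 [688. 154.] 8.6 [685.  150.7] [105.3 112.3] 26.5 [130.  93.  54.]
[324. 135.] 784 [674.3  -2.3] 26.3 [678.   -3.5] [156.4  57.5] 5.7 [64. 61. 59.]
[378. 139.] 649 [ 669.6 -163.5] 12.3 [ 671.2 -164.1] [89.2 90.2] 67.3 [108.  67.  37.]
[218. 137.] 50 [662.5 314.1] 20.6 [667.  314.2] [22.8 64.4] 52.9 [65.5 62.5 56.5]
[443. 137.] 211 [ 679.8 -363.1] 10.9 [ 678.2 -359. ] [52.1 51.6] 80.4 [141. 136. 120.]
[429. 145.] 61 [ 654.4 -318.3] 21.7 [ 655.8 -321.9] [75.  27.6] 29.8 [74. 66. 59.]
[283. 150.] 56 [627.9 119.8] 22.5 [625.6 120.7] [  5.5 115.8] 27.3 [64.  51.5 40. ]
[206. 179.] 86 [533.9 345.9] 21.9 [536.8 345.2] [117.2   5.2] 2.8 [59.5 49.  38. ]
[174. 179.] 1227 [531.6 443.1] 8.7 [530.6 435.9] [100.7 156.6] 3.1 [130.  93.  54.]
[467. 185.] 655 [ 536.5 -435.9] 9.6 [ 534.3 -429.8] [102.6 106.3] 65.9 [112. 108. 100.]
[293. 176.] 159 [550.9  88.3] 23.3 [553.4  86.9] [32.4 58.2] 22.3 [151. 124.  81.]
[358. 177.] 298 [ 550.8 -106.5] 14.5 [ 552.1 -106.3] [91.7 39.5] 77.7 [145. 120.  79.]
[448. 189.] 73 [ 521.6 -375.9] 21.1 [ 524.4 -379.7] [102.8  31.9] 11.5 [58. 55. 50.]

[... 2706 characters left out ...]
.7] 22.2 [95. 61. 27.]
[389. 366.] 291 [583.6 435.5] 22.7 [583.9 431.4] [  8.4 170.1] 5.8 [31. 20. 10.]
[412. 340.] 34 [504.7 419.7] 6.5 [503.1 419.3] [16.4 29.3] 87.4 [88.  56.5 25. ]
[383. 343.] 29 [562.3 390.5] 6.0 [560.6 389.5] [13.3 25.2] 12.5 [93. 59. 26.]
[408. 352.] 68 [527.6 435.1] 6.3 [524.7 433.9] [39.8 29.8] 51.3 [88. 56. 25.]
[393. 347.] 41 [549.7 408.6] 6.1 [550.6 409. ] [23.  15.1] 71.4 [92. 59. 27.]
[322. 359.] 84 [696.3 353. ] 24.5 [694.4 348.9] [21.6 60.5] 56.0 [27.  27.  22.5]
[402. 365.] 27 [556.8 448.6] 6.1 [558.  448.6] [12.3 20.6] 12.5 [90. 57. 26.]
[416. 384.] 55 [554.  493.6] 6.2 [549.6 490.9] [25.6 34.1] 4.4 [84. 54. 24.]
table 0.48311692204856627 1.5686571265678997
```

View pics/c1.png

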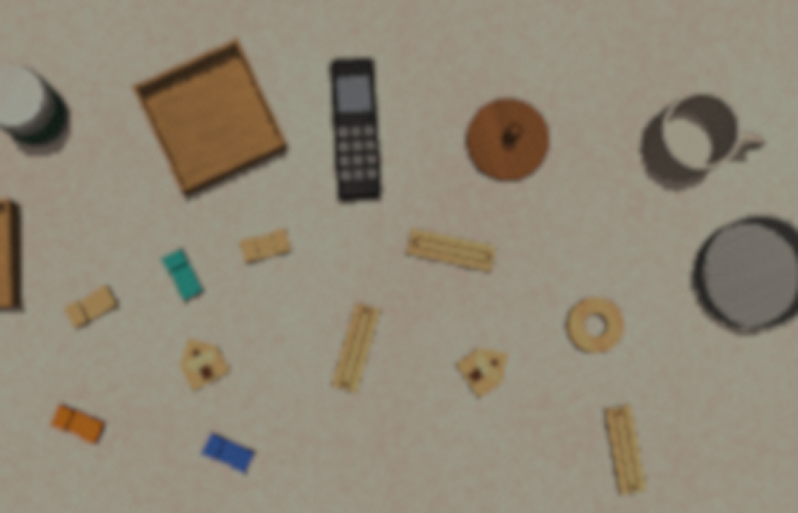

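```bash
cat > fit.py <<'E'
from h import *
from scipy.optimize import minimize
rect=lambda a,b:np.array([[-a,-b],[a,-b],[a,b],[-a,b]],float)
ang=np.linspace(0,2*np.pi,40)[:-1]
S=dict(board=(rect(46,14),12),gable=(np.array([[-23,-22],[7,-22],[29,0],[7,22],[-23,22]],float),12),
 block=(rect(25,12),22),wheel=(30*np.c_[np.cos(ang),np.sin(ang)],16))
def fit(W,kind,c,rad=75):
    """best pose of the outline seen from above: smooth distance cost of the points on its top face"""
    poly,th=S[kind]; z=W[...,2]
    k=(np.hypot(W[...,0]-c[0],W[...,1]-c[1])<rad)&(z>th*.5 if kind!='block' else z>7)&(z<th+9)
    n,l,st,cc=cv2.connectedComponentsWithStats(k.astype(np.uint8))
    best=[i for i in range(1,n) if st[i,4]>40]
    if not best: return None
    i=min(best,key=lambda i:np.hypot(*(W[l==i][:,:2].mean(0)-c)))
    P=W[l==i][:,:2]; zt=np.median(W[l==i][:,2]) if kind!='block' else np.percentile(W[l==i][:,2],70)
    G=cv2.dilate((l==i).astype(np.uint8),np.ones((7,7)))>0; N=W[G&(l!=i)&(abs(z)<th*.5+2)][:,:2]
    pf=(poly*8).astype(np.float32).reshape(-1,1,2)
    def sd(Q,x):
        c,s=np.cos(x[2]),np.sin(x[2]); L=(Q-x[:2])@np.array([[c,-s],[s,c]])
        return np.array([cv2.pointPolygonTest(pf,(float(a*8),float(b*8)),True)/8 for a,b in L])
    f=lambda x:np.minimum(np.clip(-sd(P,x),0,None),8).sum()+np.minimum(np.clip(sd(N,x),0,None),8).sum()
    R=[]
    for t in (np.arange(0,360,45) if kind=='gable' else [0] if kind=='wheel' else np.arange(0,180,45)):
        m=minimize(f,[*P.mean(0),np.deg2rad(t)],method='Nelder-Mead',options=dict(xatol=.1,fatol=.5,initial_simplex=[[*P.mean(0),np.deg2rad(t)],[*(P.mean(0)+[6,0]),np.deg2rad(t)],[*(P.mean(0)+[0,6]),np.deg2rad(t)],[*P.mean(0),np.deg2rad(t+20)]]))
        R.append((m.fun/len(P),m.x))
    R.sort(key=lambda q:q[0]); e,x=R[0]
    return np.r_[x[:2].round(1),np.round(np.rad2deg(x[2])%(360 if kind=='gable' else 180),1),round(float(zt),1),round(e,2),len(P)]
E
cat > parts.py <<'E'
P0={'boardA':(551,-106),'boardB':(446,-10),'boardC':(345,-293),'gableA':(426,152),'gableB':(426,-143),'blockA':(551,88),'blockB':(482,268),'wheelA':(475,-259)}
E
python3 - <<'E'
from fit import *; from parts import *
for n in('top','scene'):
    f=np.load(n+'1.npz');W=cloud(f['d'],f['K'],f['T']);print(n)
    for k,c in P0.items(): print(k,fit(W,k[:-1],np.array(c)))
    z=W[...,2]
    for nm,c,R in(('long',(531,435),120),('square',(687,152),95),('tin',(535,-430),75)):
        k=(np.hypot(W[...,0]-c[0],W[...,1]-c[1])<R)&(z>42)&(z<58)
        Q=W[k][:,:2].astype(np.float32);print(nm,k.sum(),np.median(z[k]),cv2.minAreaRect(Q),cv2.minEnclosingCircle(Q))
    k=(np.hypot(W[...,0]-671,W[...,1]+164)<60)
    q=k&(z>40);print('dowel',q.sum(),W[q].mean(0),z[q].max())
    q=k&(z>6)&(z<15);print('disc',cv2.minEnclosingCircle(W[q][:,:2].astype(np.float32)),np.median(z[q]))
print(eyes.camera_info('wrist'),r.sense()['clock'])
E
```

```text
top
boardA [ 5.510e+02 -1.061e+02  7.890e+01  1.280e+01  3.000e-02  2.910e+02]
boardB [ 4.459e+02 -7.900e+00  1.649e+02  1.340e+01  7.000e-02  2.900e+02]
boardC [ 3.450e+02 -2.935e+02  1.120e+01  1.260e+01  9.000e-02  3.010e+02]
gableA [4.268e+02 1.535e+02 2.930e+01 1.330e+01 2.000e-02 2.060e+02]
gableB [ 4.267e+02 -1.440e+02  3.073e+02  1.280e+01  5.000e-02  2.030e+02]
blockA [5.504e+02 8.970e+01 1.058e+02 2.400e+01 1.900e-01 1.390e+02]
blockB [4.821e+02 2.692e+02 1.198e+02 2.410e+01 6.000e-02 1.530e+02]
wheelA [ 475.1 -259.9   25.8   16.7    1.5  265. ]
long 383 51.17730749754014 ((529.51123046875, 430.72833251953125), (110.49525451660156, 172.14816284179688), 3.3738393783569336) ((528.2547607421875, 430.5581359863281), 99.59964752197266)
square 284 50.631231775652054 ((681.1687622070312, 148.6715087890625), (122.97588348388672, 119.98281860351562), 26.522258758544922) ((681.3580932617188, 147.66275024414062), 83.58895111083984)
tin 197 49.040934387689276 ((532.4866943359375, -423.1065673828125), (117.69134521484375, 118.2704849243164), 27.243906021118164) ((532.078857421875, -423.
[... 1294 characters left out ...]
59802246094)
dowel 42 [ 671.56581767 -162.59613464   54.31690079] 65.82319000417681
disc ((670.8688354492188, -166.4515838623047), 46.19621276855469) 10.091027690964097
{'intrinsics': array([[348.42754005,   0.        , 318.59623579],
       [  0.        , 348.42754005, 198.16545829],
       [  0.        ,   0.        ,   1.        ]]), 'cam_to_world': array([[ 3.75832009e-01,  8.76816490e-01,  2.99905224e-01,
         3.12337216e+02],
       [-9.26686668e-01,  3.56114036e-01,  1.20144133e-01,
        -5.47668008e+02],
       [-1.45610205e-03, -3.23072183e-01,  9.46373205e-01,
         3.72714982e+02],
       [ 0.00000000e+00,  0.00000000e+00,  0.00000000e+00,
         1.00000000e+00]])} 0.1
```

```bash
cat > plan.py <<'E'
import sys,json,numpy as np
from rig import r
def plan(wps,pose=None):
    """wps: (x,y,z,yawdeg) list -> calls of 5 rows"""
    s=r.sense(); p=np.array(s['eef_pos'],float); yaw=s['tcp_rot'][2]
    print('t',round(s['clock'],2),'at',p.round(1),round(np.degrees(yaw),1),'open',round(float(s['opening']),3),'grip',round(float(s['grasp_force']),1),'F',np.round(s['contact_force'],1))
    for n,(x,y,z,a) in enumerate(wps):
        rows=[]
        for _ in range(60):
            c,sn=np.cos(yaw),np.sin(yaw); R=np.array([[c,sn,0],[sn,-c,0],[0,0,-1]])
            d=R.T@(np.array([x,y,z])-p); m=max(abs(d).max()/25,1); t=np.round(d/25/m,2)
            da=(np.radians(a)-yaw+np.pi/2)%np.pi-np.pi/2; az=np.round(np.clip(-da/(np.pi/2),-.115,.115),3)
            if not t.any() and abs(az)<.003: break
            if abs(az)<.003: az=0
            p=p+R@(t*25); yaw-=az*np.pi/2
            rows.append({k:float(v) for k,v in zip(('tx','ty','tz','az'),(*t,az)) if v})
        print('wp',n,'final yaw',round(np.degrees(yaw),1))
        for i in range(0,len(rows),5): print(json.dumps(rows[i:i+5]).replace(' ',''))
if __name__=='__main__': plan([tuple(map(float,w.split(','))) for w in sys.argv[1:]])
E
python3 plan.py 344.7,-295,150,11.05
```

```text
t 0.1 at [ 234.4 -578.9  255.6] 22.0 open 0.998 grip 0.0 F [-1.4 -0.3  0.2]
wp 0 final yaw 11.1
[{"tx":0.94,"ty":-1.0,"tz":0.48,"az":0.115},{"tx":0.65,"ty":-1.0,"tz":0.41,"az":0.007},{"tx":0.63,"ty":-1.0,"tz":0.41},{"tx":0.63,"ty":-1.0,"tz":0.41},{"tx":0.63,"ty":-1.0,"tz":0.41}]
[{"tx":0.63,"ty":-1.0,"tz":0.41},{"tx":0.63,"ty":-1.0,"tz":0.41},{"tx":0.63,"ty":-1.0,"tz":0.41},{"tx":0.64,"ty":-1.0,"tz":0.41},{"tx":0.63,"ty":-1.0,"tz":0.41}]
[{"tx":0.09,"ty":-0.13,"tz":0.06}]
```

Emit:
{"op": "step_arm", "data": {
  "moves": [
    {"tx": 0.94, "ty": -1.0, "tz": 0.48, "az": 0.115},
    {"tx": 0.65, "ty": -1.0, "tz": 0.41, "az": 0.007},
    {"tx": 0.63, "ty": -1.0, "tz": 0.41},
    {"tx": 0.63, "ty": -1.0, "tz": 0.41},
    {"tx": 0.63, "ty": -1.0, "tz": 0.41}
  ],
  "gripper": 0.6,
  "newtons": 40
}}

```text
schema error: expected keys tx, ty, tz, ax, ay, az
```

Emit:
{"op": "step_arm", "data": {
  "moves": [
    {"tx": 0.63, "ty": -1.0, "tz": 0.41},
    {"tx": 0.63, "ty": -1.0, "tz": 0.41},
    {"tx": 0.63, "ty": -1.0, "tz": 0.41},
    {"tx": 0.64, "ty": -1.0, "tz": 0.41},
    {"tx": 0.63, "ty": -1.0, "tz": 0.41}
  ]
}}

```text
schema error: expected keys tx, ty, tz, ax, ay, az
```

Emit:
{"op": "step_arm", "data": {
  "moves": [
    {"tx": 0.09, "ty": -0.13, "tz": 0.06},
    {"tx": 0},
    {"tx": 0},
    {"tx": 0}
  ]
}}

```text
schema error: expected keys tx, ty, tz, ax, ay, az
```

```bash
python3 - <<'E'
from fit import *; from parts import *
s=r.sense();print(s['eef_pos'].round(1),np.degrees(s['tcp_rot']).round(2),s['clock'])
p,d,K,T=grab('wrist','w1.png');W=cloud(d,K,T);k=(d>0)
print('board',fit(W,'board',np.array((345,-295))),'wheel',fit(W,'wheel',np.array((475,-260))))
z=W[...,2];print('table',np.median(z[abs(z)<8]))
p,d,K,T=grab('top');W=cloud(d,K,T);print(fit(W,'board',np.array((345,-295))))
E
python3 plan.py 344.7,-295,30,11.05
```

```text
[ 234.4 -578.9  255.6] [-179.93    0.     22.05] 0.1
board None wheel None
table -0.5715307801373228
[ 3.450e+02 -2.937e+02  1.120e+01  1.250e+01  5.000e-02  3.040e+02]
t 0.2 at [ 234.5 -579.1  255.8] 22.0 open 0.998 grip 0.0 F [-0.4  0.2  0.2]
wp 0 final yaw 11.1
[{"tx":0.92,"ty":-0.98,"tz":1.0,"az":0.115},{"tx":0.65,"ty":-1.0,"tz":0.88,"az":0.007},{"tx":0.63,"ty":-1.0,"tz":0.88},{"tx":0.63,"ty":-1.0,"tz":0.88},{"tx":0.63,"ty":-1.0,"tz":0.88}]
[{"tx":0.63,"ty":-1.0,"tz":0.87},{"tx":0.63,"ty":-1.0,"tz":0.88},{"tx":0.63,"ty":-1.0,"tz":0.87},{"tx":0.63,"ty":-1.0,"tz":0.88},{"tx":0.64,"ty":-1.0,"tz":0.87}]
[{"tx":0.1,"ty":-0.16,"tz":0.14}]
```

View pics/w1.png

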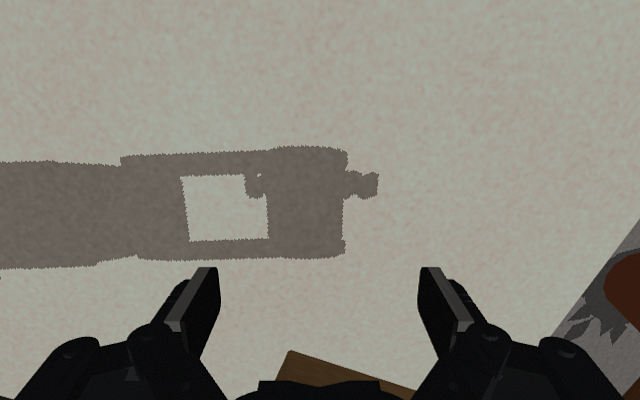

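The wrist picture shows only bare table and the gripper's own shadow around (260,205), with the finger pads at (207,300) and (435,300). The arm didn't move because every row needs all six keys.

Emit:
{"op": "step_arm", "data": {
  "moves": [
    {"tx": 0.94, "ty": -1.0, "tz": 0.48, "ax": 0, "ay": 0, "az": 0.115},
    {"tx": 0.65, "ty": -1.0, "tz": 0.41, "ax": 0, "ay": 0, "az": 0.007},
    {"tx": 0.63, "ty": -1.0, "tz": 0.41, "ax": 0, "ay": 0, "az": 0},
    {"tx": 0.63, "ty": -1.0, "tz": 0.41, "ax": 0, "ay": 0, "az": 0},
    {"tx": 0.63, "ty": -1.0, "tz": 0.41, "ax": 0, "ay": 0, "az": 0}
  ],
  "gripper": 0.6,
  "newtons": 40
}}

```text
clock: 0.82
eef_pos: [290.0, -435.9, 202.9]
tcp_rot: [-3.142, -0.0, 0.193]
contact_force: [0.7, -0.1, -0.7]
opening: 0.601
grasp_force: 0.0
```

Emit:
{"op": "step_arm", "data": {
  "moves": [
    {"tx": 0.63, "ty": -1.0, "tz": 0.41, "ax": 0, "ay": 0, "az": 0},
    {"tx": 0.63, "ty": -1.0, "tz": 0.41, "ax": 0, "ay": 0, "az": 0},
    {"tx": 0.63, "ty": -1.0, "tz": 0.41, "ax": 0, "ay": 0, "az": 0},
    {"tx": 0.64, "ty": -1.0, "tz": 0.41, "ax": 0, "ay": 0, "az": 0},
    {"tx": 0.63, "ty": -1.0, "tz": 0.41, "ax": 0, "ay": 0, "az": 0}
  ]
}}

```text
clock: 1.45
eef_pos: [343.6, -298.1, 151.8]
tcp_rot: [3.141, -0.0, 0.193]
contact_force: [-0.1, -0.2, -0.1]
opening: 0.598
grasp_force: 0.0
```

Emit:
{"op": "step_arm", "data": {
  "moves": [
    {"tx": 0.09, "ty": -0.13, "tz": 0.06, "ax": 0, "ay": 0, "az": 0},
    {"tx": 0, "ty": 0, "tz": 0, "ax": 0, "ay": 0, "az": 0},
    {"tx": 0, "ty": 0, "tz": 0, "ax": 0, "ay": 0, "az": 0}
  ]
}}

```text
clock: 1.82
eef_pos: [345.1, -296.4, 150.9]
tcp_rot: [3.141, -0.001, 0.193]
contact_force: [0.6, -0.5, -0.0]
opening: 0.599
grasp_force: 0.0
```

```bash
sed -i "s/('tx','ty','tz','az'),(\*t,az)) if v}/('tx','ty','tz','ax','ay','az'),(*t,0,0,az))}/; s/float(v) for/(float(v) or 0) for/" plan.py
python3 - <<'E'
from fit import *; from parts import *
s=r.sense();print(s['eef_pos'].round(1),np.degrees(s['tcp_rot']).round(2),s['clock'])
p,d,K,T=grab('wrist','w2.png');W=cloud(d,K,T)
print('board',fit(W,'board',np.array((345,-295))),'wheel',fit(W,'wheel',np.array((475,-260))))
z=W[...,2];print('table',np.median(z[abs(z)<8]))
E
python3 plan.py 344.7,-295,30,11.05
```

```text
[ 345.1 -296.4  150.9] [ 1.7995e+02 -3.0000e-02  1.1040e+01] 1.825
board [ 345.1 -295.    11.2   11.4    0.  4108. ] wheel [ 4.756e+02 -2.608e+02  1.560e+02  1.550e+01  5.400e-01  2.836e+03]
table -0.5589304425436694
t 1.88 at [ 345.  -296.3  150.9] 11.0 open 0.598 grip 0.0 F [0.1 0.1 0.1]
wp 0 final yaw 11.0
[{"tx":0,"ty":-0.01,"tz":1.0,"ax":0,"ay":0,"az":0},{"tx":0,"ty":-0.01,"tz":1.0,"ax":0,"ay":0,"az":0},{"tx":0,"ty":-0.01,"tz":1.0,"ax":0,"ay":0,"az":0},{"tx":0,"ty":-0.01,"tz":1.0,"ax":0,"ay":0,"az":0},{"tx":0,"ty":-0.01,"tz":0.84,"ax":0,"ay":0,"az":0}]
```

View pics/w2.png

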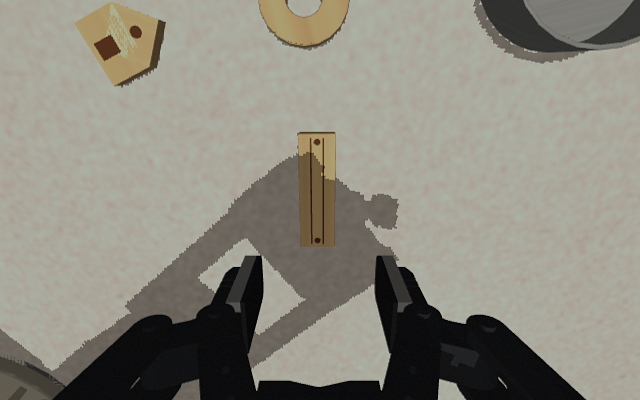

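The wrist view shows the board with its two burnt lines at (317,190), the wheel at (304,20) and a gable at (120,45). The wrist fit matches the mean of the other two cameras.

Emit:
{"op": "step_arm", "data": {
  "moves": [
    {"tx": 0, "ty": -0.01, "tz": 1.0, "ax": 0, "ay": 0, "az": 0},
    {"tx": 0, "ty": -0.01, "tz": 1.0, "ax": 0, "ay": 0, "az": 0},
    {"tx": 0, "ty": -0.01, "tz": 1.0, "ax": 0, "ay": 0, "az": 0},
    {"tx": 0, "ty": -0.01, "tz": 1.0, "ax": 0, "ay": 0, "az": 0},
    {"tx": 0, "ty": -0.01, "tz": 0.84, "ax": 0, "ay": 0, "az": 0}
  ]
}}

```text
clock: 2.5
eef_pos: [344.6, -294.9, 28.8]
tcp_rot: [3.141, -0.0, 0.192]
contact_force: [-0.3, -0.1, -0.2]
opening: 0.599
grasp_force: 0.0
```

Emit:
{"op": "step_arm", "data": {
  "moves": [
    {"tx": 0, "ty": 0, "tz": 0, "ax": 0, "ay": 0, "az": 0},
    {"tx": 0, "ty": 0, "tz": 0, "ax": 0, "ay": 0, "az": 0},
    {"tx": 0, "ty": 0, "tz": 0, "ax": 0, "ay": 0, "az": 0},
    {"tx": 0, "ty": 0, "tz": 0, "ax": 0, "ay": 0, "az": 0}
  ],
  "gripper": 0,
  "newtons": 60
}}

```text
clock: 3.0
eef_pos: [345.1, -294.6, 30.2]
tcp_rot: [3.14, -0.001, 0.193]
contact_force: [-0.0, -0.4, 0.3]
opening: 0.307
grasp_force: 59.0
```

```bash
python3 plan.py 344.7,-295,120,11.05 529.4,379.3,120,3.3 529.4,379.3,45,3.3
```

```text
t 3.0 at [ 345.1 -294.6   30.2] 11.1 open 0.307 grip 59.0 F [-0.  -0.4  0.3]
wp 0 final yaw 11.1
[{"tx":-0.01,"ty":0,"tz":-1.0,"ax":0,"ay":0,"az":0},{"tx":0,"ty":0.01,"tz":-1.0,"ax":0,"ay":0,"az":0},{"tx":-0.01,"ty":0,"tz":-1.0,"ax":0,"ay":0,"az":0},{"tx":0,"ty":0,"tz":-0.59,"ax":0,"ay":0,"az":0}]
wp 1 final yaw 3.3
[{"tx":0.5,"ty":-1.0,"tz":0,"ax":0,"ay":0,"az":0.086},{"tx":0.34,"ty":-1.0,"tz":0,"ax":0,"ay":0,"az":0},{"tx":0.34,"ty":-1.0,"tz":0,"ax":0,"ay":0,"az":0},{"tx":0.34,"ty":-1.0,"tz":0,"ax":0,"ay":0,"az":0},{"tx":0.34,"ty":-1.0,"tz":0,"ax":0,"ay":0,"az":0}]
[{"tx":0.34,"ty":-1.0,"tz":0,"ax":0,"ay":0,"az":0},{"tx":0.34,"ty":-1.0,"tz":0,"ax":0,"ay":0,"az":0},{"tx":0.34,"ty":-1.0,"tz":0,"ax":0,"ay":0,"az":0},{"tx":0.34,"ty":-1.0,"tz":0,"ax":0,"ay":0,"az":0},{"tx":0.34,"ty":-1.0,"tz":0,"ax":0,"ay":0,"az":0}]
[{"tx":0.34,"ty":-1.0,"tz":0,"ax":0,"ay":0,"az":0},{"tx":0.34,"ty":-1.0,"tz":0,"ax":0,"ay":0,"az":0},{"tx":0.34,"ty":-1.0,"tz":0,"ax":0,"ay":0,"az":0},{"tx":0.33,"ty":-1.0,"tz":0,"ax":0,"ay":0,"az":0},{"tx":0.34,"ty":-1.0,"tz":0,"ax":0,"ay":0,"az":0}]
[{"tx":0.33,"ty":-1.0,"tz":0,"ax":0,"ay":0,"az":0},{"tx":0.34,"ty":-1.0,"tz":0,"ax":0,"ay":0,"az":0},{"tx":0.33,"ty":-1.0,"tz":0,"ax":0,"ay":0,"az":0},{"tx":0.34,"ty":-1.0,"tz":0,"ax":0,"ay":0,"az":0},{"tx":0.33,"ty":-1.0,"tz":0,"ax":0,"ay":0,"az":0}]
[{"tx":0.34,"ty":-1.0,"tz":0,"ax":0,"ay":0,"az":0},{"tx":0.33,"ty":-1.0,"tz":0,"ax":0,"ay":0,"az":0},{"tx":0.34,"ty":-1.0,"tz":0,"ax":0,"ay":0,"az":0},{"tx":0.33,"ty":-1.0,"tz":0,"ax":0,"ay":0,"az":0},{"tx":0.34,"ty":-1.0,"tz":0,"ax":0,"ay":0,"az":0}]
[{"tx":0.33,"ty":-1.0,"tz":0,"ax":0,"ay":0,"az":0},{"tx":0.15,"ty":-0.44,"tz":0,"ax":0,"ay":0,"az":0}]
wp 2 final yaw 3.3
[{"tx":0,"ty":0,"tz":1.0,"ax":0,"ay":0,"az":0},{"tx":0,"ty":0,"tz":1.0,"ax":0,"ay":0,"az":0},{"tx":0,"ty":0,"tz":1.0,"ax":0,"ay":0,"az":0}]
```

Emit:
{"op": "step_arm", "data": {
  "moves": [
    {"tx": 0, "ty": 0, "tz": -1.0, "ax": 0, "ay": 0, "az": 0},
    {"tx": 0, "ty": 0, "tz": -1.0, "ax": 0, "ay": 0, "az": 0},
    {"tx": 0, "ty": 0, "tz": -1.0, "ax": 0, "ay": 0, "az": 0},
    {"tx": 0, "ty": 0, "tz": -0.6, "ax": 0, "ay": 0, "az": 0},
    {"tx": 0.5, "ty": -1.0, "tz": 0, "ax": 0, "ay": 0, "az": 0.086}
  ]
}}

```text
clock: 3.62
eef_pos: [353.1, -268.5, 120.9]
tcp_rot: [3.139, -0.003, 0.054]
contact_force: [-0.1, -0.4, -0.7]
opening: 0.302
grasp_force: 59.1
```

Emit:
{"op": "step_arm", "data": {
  "moves": [
    {"tx": 0.34, "ty": -1.0, "tz": 0, "ax": 0, "ay": 0, "az": 0},
    {"tx": 0.34, "ty": -1.0, "tz": 0, "ax": 0, "ay": 0, "az": 0},
    {"tx": 0.34, "ty": -1.0, "tz": 0, "ax": 0, "ay": 0, "az": 0},
    {"tx": 0.34, "ty": -1.0, "tz": 0, "ax": 0, "ay": 0, "az": 0},
    {"tx": 0.34, "ty": -1.0, "tz": 0, "ax": 0, "ay": 0, "az": 0}
  ]
}}

```text
clock: 4.25
eef_pos: [387.4, -139.1, 119.5]
tcp_rot: [-3.142, 0.0, 0.058]
contact_force: [0.6, -0.3, -0.5]
opening: 0.305
grasp_force: 59.1
```

Emit:
{"op": "step_arm", "data": {
  "moves": [
    {"tx": 0.34, "ty": -1.0, "tz": 0, "ax": 0, "ay": 0, "az": 0},
    {"tx": 0.34, "ty": -1.0, "tz": 0, "ax": 0, "ay": 0, "az": 0},
    {"tx": 0.34, "ty": -1.0, "tz": 0, "ax": 0, "ay": 0, "az": 0},
    {"tx": 0.34, "ty": -1.0, "tz": 0, "ax": 0, "ay": 0, "az": 0},
    {"tx": 0.34, "ty": -1.0, "tz": 0, "ax": 0, "ay": 0, "az": 0}
  ]
}}

```text
clock: 4.88
eef_pos: [422.6, -11.8, 119.5]
tcp_rot: [-3.142, -0.0, 0.058]
contact_force: [-0.5, -0.1, 0.2]
opening: 0.304
grasp_force: 59.1
```

Emit:
{"op": "step_arm", "data": {
  "moves": [
    {"tx": 0.34, "ty": -1.0, "tz": 0, "ax": 0, "ay": 0, "az": 0},
    {"tx": 0.34, "ty": -1.0, "tz": 0, "ax": 0, "ay": 0, "az": 0},
    {"tx": 0.34, "ty": -1.0, "tz": 0, "ax": 0, "ay": 0, "az": 0},
    {"tx": 0.34, "ty": -1.0, "tz": 0, "ax": 0, "ay": 0, "az": 0},
    {"tx": 0.34, "ty": -1.0, "tz": 0, "ax": 0, "ay": 0, "az": 0}
  ]
}}

```text
clock: 5.5
eef_pos: [457.7, 115.4, 119.5]
tcp_rot: [3.142, 0.0, 0.058]
contact_force: [-0.8, 0.7, 0.7]
opening: 0.303
grasp_force: 59.1
```

Emit:
{"op": "step_arm", "data": {
  "moves": [
    {"tx": 0.34, "ty": -1.0, "tz": 0, "ax": 0, "ay": 0, "az": 0},
    {"tx": 0.34, "ty": -1.0, "tz": 0, "ax": 0, "ay": 0, "az": 0},
    {"tx": 0.34, "ty": -1.0, "tz": 0, "ax": 0, "ay": 0, "az": 0},
    {"tx": 0.34, "ty": -1.0, "tz": 0, "ax": 0, "ay": 0, "az": 0},
    {"tx": 0.34, "ty": -1.0, "tz": 0, "ax": 0, "ay": 0, "az": 0}
  ]
}}

```text
clock: 6.12
eef_pos: [492.9, 242.8, 119.4]
tcp_rot: [3.141, 0.0, 0.058]
contact_force: [0.3, -0.1, -0.6]
opening: 0.303
grasp_force: 59.1
```

Emit:
{"op": "step_arm", "data": {
  "moves": [
    {"tx": 0.34, "ty": -1.0, "tz": 0, "ax": 0, "ay": 0, "az": 0},
    {"tx": 0.34, "ty": -1.0, "tz": 0, "ax": 0, "ay": 0, "az": 0},
    {"tx": 0.34, "ty": -1.0, "tz": 0, "ax": 0, "ay": 0, "az": 0},
    {"tx": 0.34, "ty": -1.0, "tz": 0, "ax": 0, "ay": 0, "az": 0},
    {"tx": 0.34, "ty": -1.0, "tz": 0, "ax": 0, "ay": 0, "az": 0}
  ]
}}

```text
clock: 6.75
eef_pos: [528.2, 370.3, 119.3]
tcp_rot: [3.141, 0.0, 0.058]
contact_force: [0.6, -0.4, 0.3]
opening: 0.308
grasp_force: 59.1
```

Emit:
{"op": "step_arm", "data": {
  "moves": [
    {"tx": 0.26, "ty": -0.44, "tz": 0, "ax": 0, "ay": 0, "az": 0},
    {"tx": 0, "ty": 0, "tz": 0, "ax": 0, "ay": 0, "az": 0},
    {"tx": 0, "ty": 0, "tz": 0, "ax": 0, "ay": 0, "az": 0}
  ]
}}

```text
clock: 7.12
eef_pos: [533.5, 379.5, 119.3]
tcp_rot: [3.141, 0.001, 0.058]
contact_force: [0.9, -0.2, 0.3]
opening: 0.307
grasp_force: 59.1
```

```bash
python3 plan.py 532.3,379.3,120,3.3 532.3,379.3,40,3.3; python3 - <<'E'
from fit import *
p,d,K,T=grab('wrist','w3.png')
E
```

```text
t 7.12 at [533.5 379.5 119.3] 3.3 open 0.307 grip 59.1 F [ 0.9 -0.2  0.3]
wp 0 final yaw 3.3
[{"tx":-0.05,"ty":0.01,"tz":-0.03,"ax":0,"ay":0,"az":0}]
wp 1 final yaw 3.3
[{"tx":0,"ty":0,"tz":1.0,"ax":0,"ay":0,"az":0},{"tx":0,"ty":0,"tz":1.0,"ax":0,"ay":0,"az":0},{"tx":0,"ty":0,"tz":1.0,"ax":0,"ay":0,"az":0},{"tx":0,"ty":0,"tz":0.2,"ax":0,"ay":0,"az":0}]
```

View pics/w3.png

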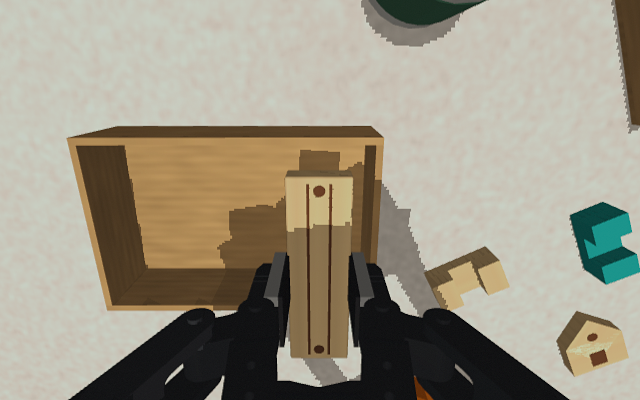

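The wrist picture shows the board level in the grip at (319,265), over the right end of the long box (near wall about column 372). I'll shift it 6 mm inward so the fingers have room.

Emit:
{"op": "step_arm", "data": {
  "moves": [
    {"tx": -0.06, "ty": -0.24, "tz": 1.0, "ax": 0, "ay": 0, "az": 0},
    {"tx": 0, "ty": 0, "tz": 1.0, "ax": 0, "ay": 0, "az": 0},
    {"tx": 0, "ty": 0, "tz": 0.7, "ax": 0, "ay": 0, "az": 0},
    {"tx": 0, "ty": 0, "tz": 0.45, "ax": 0, "ay": 0, "az": 0},
    {"tx": 0, "ty": 0, "tz": 0, "ax": 0, "ay": 0, "az": 0}
  ]
}}

```text
clock: 7.8
eef_pos: [531.8, 385.9, 40.2]
tcp_rot: [3.141, 0.001, 0.058]
contact_force: [0.2, 0.1, 0.1]
opening: 0.308
grasp_force: 59.1
```

Emit:
{"op": "step_arm", "data": {
  "moves": [
    {"tx": 0, "ty": 0, "tz": 0, "ax": 0, "ay": 0, "az": 0},
    {"tx": 0, "ty": 0, "tz": 0, "ax": 0, "ay": 0, "az": 0},
    {"tx": 0, "ty": 0, "tz": 0, "ax": 0, "ay": 0, "az": 0}
  ],
  "gripper": 0.38
}}

```text
clock: 8.18
eef_pos: [532.3, 386.5, 41.4]
tcp_rot: [-3.141, -0.001, 0.058]
contact_force: [-0.4, -0.9, -0.2]
opening: 0.379
grasp_force: 0.0
```

Emit:
{"op": "step_arm", "data": {
  "moves": [
    {"tx": 0, "ty": 0, "tz": -1.0, "ax": 0, "ay": 0, "az": 0},
    {"tx": 0, "ty": 0, "tz": -1.0, "ax": 0, "ay": 0, "az": 0},
    {"tx": 0, "ty": 0, "tz": -1.0, "ax": 0, "ay": 0, "az": 0},
    {"tx": 0, "ty": 0, "tz": 0, "ax": 0, "ay": 0, "az": 0}
  ]
}}

```text
clock: 8.68
eef_pos: [533.2, 387.2, 118.1]
tcp_rot: [-3.139, -0.004, 0.058]
contact_force: [0.8, -0.2, 0.4]
opening: 0.38
grasp_force: 0.0
```

```bash
cat > look.py <<'E'
from fit import *; import sys
C={k:np.array(eval(v)) for k,v in (a.split('=') for a in sys.argv[1:])}
for n in('top','scene','wrist'):
    p,d,K,T=grab(n,n+'_last.png');W=cloud(d,K,T)
    for k,c in C.items(): print(n,k,fit(W,k[:5],c))
    if n!='wrist':
        z=W[...,2]; k=(abs(W[...,0]-529.4)<42)&(abs(W[...,1]-429)<75); m=k&(z>11)&(z<45)
        c,l,st,_=cv2.connectedComponentsWithStats(m.astype(np.uint8))
        for i in range(1,c):
            if st[i,4]>40: print(' inbox',W[l==i].mean(0).round(1),st[i,4],np.round(cv2.minAreaRect(W[l==i][:,:2].astype(np.float32)),0) if 0 else '')
E
python3 look.py board=446,-9.6; python3 plan.py 445.7,-9.7,100,165.2 445.7,-9.7,30,165.2
```

```text
top board [ 4.452e+02 -8.000e+00  1.655e+02  1.320e+01  9.000e-02  2.900e+02]
 inbox [509.  384.7  17.4] 147 
scene board [ 4.456e+02 -1.120e+01  1.638e+02  1.240e+01  1.900e-01  2.970e+02]
 inbox [538.  385.1  16.3] 393 
wrist board None
t 8.82 at [531.6 386.  115. ] 3.3 open 0.382 grip 0.0 F [ 0.8 -0.5 -0.8]
wp 0 final yaw -14.8
[{"tx":-0.28,"ty":1.0,"tz":0.04,"ax":0,"ay":0,"az":0.115},{"tx":-0.09,"ty":1.0,"tz":0.04,"ax":0,"ay":0,"az":0.086},{"tx":0.04,"ty":1.0,"tz":0.04,"ax":0,"ay":0,"az":0},{"tx":0.04,"ty":1.0,"tz":0.04,"ax":0,"ay":0,"az":0},{"tx":0.04,"ty":1.0,"tz":0.04,"ax":0,"ay":0,"az":0}]
[{"tx":0.05,"ty":1.0,"tz":0.04,"ax":0,"ay":0,"az":0},{"tx":0.04,"ty":1.0,"tz":0.04,"ax":0,"ay":0,"az":0},{"tx":0.05,"ty":1.0,"tz":0.04,"ax":0,"ay":0,"az":0},{"tx":0.04,"ty":1.0,"tz":0.03,"ax":0,"ay":0,"az":0},{"tx":0.05,"ty":1.0,"tz":0.04,"ax":0,"ay":0,"az":0}]
[{"tx":0.04,"ty":1.0,"tz":0.03,"ax":0,"ay":0,"az":0},{"tx":0.05,"ty":1.0,"tz":0.04,"ax":0,"ay":0,"az":0},{"tx":0.04,"ty":1.0,"tz":0.03,"ax":0,"ay":0,"az":0},{"tx":0.05,"ty":1.0,"tz":0.04,"ax":0,"ay":0,"az":0},{"tx":0.04,"ty":1.0,"tz":0.03,"ax":0,"ay":0,"az":0}]
[{"tx":0.05,"ty":1.0,"tz":0.04,"ax":0,"ay":0,"az":0},{"tx":0,"ty":0.14,"tz":0,"ax":0,"ay":0,"az":0}]
wp 1 final yaw -14.8
[{"tx":0,"ty":0,"tz":1.0,"ax":0,"ay":0,"az":0},{"tx":0,"ty":0,"tz":1.0,"ax":0,"ay":0,"az":0},{"tx":0,"ty":0,"tz":0.8,"ax":0,"ay":0,"az":0}]
```

Board 1 lies flat in the box, top at 16 mm. Next is the second board.

Emit:
{"op": "step_arm", "data": {
  "moves": [
    {"tx": -0.28, "ty": 1.0, "tz": 0, "ax": 0, "ay": 0, "az": 0.115},
    {"tx": -0.09, "ty": 1.0, "tz": 0, "ax": 0, "ay": 0, "az": 0.086},
    {"tx": 0.04, "ty": 1.0, "tz": 0, "ax": 0, "ay": 0, "az": 0},
    {"tx": 0.04, "ty": 1.0, "tz": 0, "ax": 0, "ay": 0, "az": 0},
    {"tx": 0.04, "ty": 1.0, "tz": 0, "ax": 0, "ay": 0, "az": 0}
  ],
  "gripper": 0.6
}}

```text
clock: 9.45
eef_pos: [504.2, 261.9, 114.8]
tcp_rot: [3.141, 0.001, -0.257]
contact_force: [0.5, -0.6, -0.5]
opening: 0.602
grasp_force: 0.0
```

Emit:
{"op": "step_arm", "data": {
  "moves": [
    {"tx": 0.05, "ty": 1.0, "tz": 0, "ax": 0, "ay": 0, "az": 0},
    {"tx": 0.04, "ty": 1.0, "tz": 0, "ax": 0, "ay": 0, "az": 0},
    {"tx": 0.05, "ty": 1.0, "tz": 0, "ax": 0, "ay": 0, "az": 0},
    {"tx": 0.04, "ty": 1.0, "tz": 0, "ax": 0, "ay": 0, "az": 0},
    {"tx": 0.05, "ty": 1.0, "tz": 0, "ax": 0, "ay": 0, "az": 0}
  ]
}}

```text
clock: 10.07
eef_pos: [478.3, 139.3, 115.8]
tcp_rot: [-3.141, -0.0, -0.258]
contact_force: [0.4, 1.0, 0.2]
opening: 0.599
grasp_force: 0.0
```

Emit:
{"op": "step_arm", "data": {
  "moves": [
    {"tx": 0.04, "ty": 1.0, "tz": 0, "ax": 0, "ay": 0, "az": 0},
    {"tx": 0.05, "ty": 1.0, "tz": 0, "ax": 0, "ay": 0, "az": 0},
    {"tx": 0.04, "ty": 1.0, "tz": 0, "ax": 0, "ay": 0, "az": 0},
    {"tx": 0.05, "ty": 1.0, "tz": 0, "ax": 0, "ay": 0, "az": 0},
    {"tx": 0.04, "ty": 1.0, "tz": 0, "ax": 0, "ay": 0, "az": 0}
  ]
}}

```text
clock: 10.7
eef_pos: [451.6, 17.1, 115.9]
tcp_rot: [-3.141, -0.0, -0.258]
contact_force: [0.0, -0.6, -0.4]
opening: 0.599
grasp_force: 0.0
```

Emit:
{"op": "step_arm", "data": {
  "moves": [
    {"tx": 0.05, "ty": 1.0, "tz": 0.5, "ax": 0, "ay": 0, "az": 0},
    {"tx": 0, "ty": 0.14, "tz": 0.5, "ax": 0, "ay": 0, "az": 0},
    {"tx": 0, "ty": 0, "tz": 0, "ax": 0, "ay": 0, "az": 0}
  ]
}}

```text
clock: 11.08
eef_pos: [445.3, -9.6, 90.0]
tcp_rot: [3.141, 0.002, -0.259]
contact_force: [0.0, -0.7, -0.0]
opening: 0.604
grasp_force: 0.0
```

```bash
python3 plan.py 445.4,-9.7,30,164.8;  python3 - <<'E'
from fit import *
p,d,K,T=grab('wrist','w4.png');W=cloud(d,K,T);print(fit(W,'board',np.array((445.5,-9.6)),rad=90))
E
```

```text
t 11.07 at [445.3  -9.6  90. ] -14.8 open 0.604 grip 0.0 F [ 0.  -0.7 -0. ]
wp 0 final yaw -15.2
[{"tx":0,"ty":0,"tz":1.0,"ax":0,"ay":0,"az":0.004},{"tx":0,"ty":0,"tz":1.0,"ax":0,"ay":0,"az":0},{"tx":0.01,"ty":0,"tz":0.4,"ax":0,"ay":0,"az":0}]
[ 445.8   -9.3  165.    11.4    0.  6462. ]
```

Emit:
{"op": "step_arm", "data": {
  "moves": [
    {"tx": 0, "ty": 0, "tz": 1.0, "ax": 0, "ay": 0, "az": 0},
    {"tx": 0, "ty": 0, "tz": 1.0, "ax": 0, "ay": 0, "az": 0},
    {"tx": 0, "ty": 0, "tz": 0.4, "ax": 0, "ay": 0, "az": 0}
  ]
}}

```text
clock: 11.5
eef_pos: [445.9, -8.7, 30.1]
tcp_rot: [3.141, 0.001, -0.257]
contact_force: [0.1, 0.3, -1.1]
opening: 0.6
grasp_force: 0.0
```

Emit:
{"op": "step_arm", "data": {
  "moves": [
    {"tx": 0, "ty": 0, "tz": 0, "ax": 0, "ay": 0, "az": 0},
    {"tx": 0, "ty": 0, "tz": 0, "ax": 0, "ay": 0, "az": 0},
    {"tx": 0, "ty": 0, "tz": 0, "ax": 0, "ay": 0, "az": 0},
    {"tx": 0, "ty": 0, "tz": 0, "ax": 0, "ay": 0, "az": 0}
  ],
  "gripper": 0
}}

```text
clock: 12.0
eef_pos: [446.7, -9.3, 31.4]
tcp_rot: [-3.141, -0.001, -0.258]
contact_force: [-1.1, 1.2, 4.9]
opening: 0.301
grasp_force: 59.6
```

Emit:
{"op": "step_arm", "data": {
  "moves": [
    {"tx": 0, "ty": 0, "tz": -1.0, "ax": 0, "ay": 0, "az": 0},
    {"tx": 0, "ty": 0, "tz": -1.0, "ax": 0, "ay": 0, "az": 0},
    {"tx": 0, "ty": 0, "tz": -1.0, "ax": 0, "ay": 0, "az": 0},
    {"tx": 0, "ty": 0, "tz": -0.6, "ax": 0, "ay": 0, "az": 0}
  ]
}}

```text
clock: 12.5
eef_pos: [446.6, -9.4, 122.1]
tcp_rot: [-3.141, -0.002, -0.258]
contact_force: [-0.0, 1.2, -0.5]
opening: 0.299
grasp_force: 59.1
```

```bash
python3 plan.py 526.9,473.1,120,3.3
```

```text
t 12.5 at [446.6  -9.4 122.1] -14.8 open 0.299 grip 59.1 F [-0.   1.2 -0.5]
wp 0 final yaw 3.3
[{"tx":-0.09,"ty":-1.0,"tz":0,"ax":0,"ay":0,"az":-0.115},{"tx":0.09,"ty":-1.0,"tz":0,"ax":0,"ay":0,"az":-0.086},{"tx":0.23,"ty":-1.0,"tz":0,"ax":0,"ay":0,"az":0},{"tx":0.23,"ty":-1.0,"tz":0.01,"ax":0,"ay":0,"az":0},{"tx":0.23,"ty":-1.0,"tz":0,"ax":0,"ay":0,"az":0}]
[{"tx":0.23,"ty":-1.0,"tz":0.01,"ax":0,"ay":0,"az":0},{"tx":0.23,"ty":-1.0,"tz":0,"ax":0,"ay":0,"az":0},{"tx":0.23,"ty":-1.0,"tz":0.01,"ax":0,"ay":0,"az":0},{"tx":0.22,"ty":-1.0,"tz":0,"ax":0,"ay":0,"az":0},{"tx":0.23,"ty":-1.0,"tz":0.01,"ax":0,"ay":0,"az":0}]
[{"tx":0.22,"ty":-1.0,"tz":0,"ax":0,"ay":0,"az":0},{"tx":0.23,"ty":-1.0,"tz":0.01,"ax":0,"ay":0,"az":0},{"tx":0.22,"ty":-1.0,"tz":0,"ax":0,"ay":0,"az":0},{"tx":0.23,"ty":-1.0,"tz":0.01,"ax":0,"ay":0,"az":0},{"tx":0.22,"ty":-1.0,"tz":0,"ax":0,"ay":0,"az":0}]
[{"tx":0.23,"ty":-1.0,"tz":0.01,"ax":0,"ay":0,"az":0},{"tx":0.22,"ty":-1.0,"tz":0,"ax":0,"ay":0,"az":0},{"tx":0.23,"ty":-1.0,"tz":0.01,"ax":0,"ay":0,"az":0},{"tx":0.22,"ty":-1.0,"tz":0,"ax":0,"ay":0,"az":0},{"tx":0.03,"ty":-0.12,"tz":0,"ax":0,"ay":0,"az":0}]
```

Emit:
{"op": "step_arm", "data": {
  "moves": [
    {"tx": -0.09, "ty": -1.0, "tz": 0, "ax": 0, "ay": 0, "az": -0.115},
    {"tx": 0.09, "ty": -1.0, "tz": 0, "ax": 0, "ay": 0, "az": -0.086},
    {"tx": 0.23, "ty": -1.0, "tz": 0, "ax": 0, "ay": 0, "az": 0},
    {"tx": 0.23, "ty": -1.0, "tz": 0, "ax": 0, "ay": 0, "az": 0},
    {"tx": 0.23, "ty": -1.0, "tz": 0, "ax": 0, "ay": 0, "az": 0}
  ]
}}

```text
clock: 13.12
eef_pos: [467.3, 116.8, 120.6]
tcp_rot: [3.142, 0.0, 0.058]
contact_force: [0.7, 0.1, 0.7]
opening: 0.301
grasp_force: 59.1
```

Emit:
{"op": "step_arm", "data": {
  "moves": [
    {"tx": 0.23, "ty": -1.0, "tz": 0, "ax": 0, "ay": 0, "az": 0},
    {"tx": 0.23, "ty": -1.0, "tz": 0, "ax": 0, "ay": 0, "az": 0},
    {"tx": 0.23, "ty": -1.0, "tz": 0, "ax": 0, "ay": 0, "az": 0},
    {"tx": 0.23, "ty": -1.0, "tz": 0, "ax": 0, "ay": 0, "az": 0},
    {"tx": 0.22, "ty": -1.0, "tz": 0, "ax": 0, "ay": 0, "az": 0}
  ]
}}

```text
clock: 13.75
eef_pos: [488.5, 243.2, 120.5]
tcp_rot: [3.141, 0.0, 0.058]
contact_force: [0.3, 0.7, -1.3]
opening: 0.301
grasp_force: 59.1
```

Emit:
{"op": "step_arm", "data": {
  "moves": [
    {"tx": 0.23, "ty": -1.0, "tz": 0, "ax": 0, "ay": 0, "az": 0},
    {"tx": 0.22, "ty": -1.0, "tz": 0, "ax": 0, "ay": 0, "az": 0},
    {"tx": 0.23, "ty": -1.0, "tz": 0, "ax": 0, "ay": 0, "az": 0},
    {"tx": 0.22, "ty": -1.0, "tz": 0, "ax": 0, "ay": 0, "az": 0},
    {"tx": 0.23, "ty": -1.0, "tz": 0, "ax": 0, "ay": 0, "az": 0}
  ]
}}

```text
clock: 14.38
eef_pos: [509.6, 370.4, 120.6]
tcp_rot: [3.142, 0.0, 0.058]
contact_force: [0.6, 0.5, -0.7]
opening: 0.298
grasp_force: 59.1
```

Emit:
{"op": "step_arm", "data": {
  "moves": [
    {"tx": 0.22, "ty": -1.0, "tz": 0, "ax": 0, "ay": 0, "az": 0},
    {"tx": 0.23, "ty": -1.0, "tz": 0, "ax": 0, "ay": 0, "az": 0},
    {"tx": 0.22, "ty": -1.0, "tz": 0, "ax": 0, "ay": 0, "az": 0},
    {"tx": 0.22, "ty": -1.0, "tz": 0, "ax": 0, "ay": 0, "az": 0},
    {"tx": 0.03, "ty": -0.12, "tz": 0.2, "ax": 0, "ay": 0, "az": 0}
  ]
}}

```text
clock: 15.0
eef_pos: [526.6, 475.2, 115.8]
tcp_rot: [-3.141, -0.001, 0.059]
contact_force: [-0.2, -0.1, -0.7]
opening: 0.301
grasp_force: 59.1
```

Emit:
{"op": "step_arm", "data": {
  "moves": [
    {"tx": 0, "ty": 0, "tz": 0, "ax": 0, "ay": 0, "az": 0},
    {"tx": 0, "ty": 0, "tz": 0, "ax": 0, "ay": 0, "az": 0}
  ]
}}

```text
clock: 15.25
eef_pos: [526.2, 472.1, 115.5]
tcp_rot: [3.141, 0.001, 0.058]
contact_force: [-0.8, 0.8, 0.6]
opening: 0.302
grasp_force: 59.1
```

```bash
python3 plan.py 526.9,473.1,40,3.3; python3 - <<'E'
from fit import *
p,d,K,T=grab('wrist');W=cloud(d,K,T);z=W[...,2];s=r.sense();b=s['eef_pos'][2]-30
k=(abs(z-b-12)<8)&(abs(W[...,1]-s['eef_pos'][1])<10);k[:, :250]=0;k[:,390:]=0
print('held x range',np.percentile(W[k][:,0],[1,99]),k.sum(),np.median(z[k]))
E
```

```text
t 15.25 at [526.2 472.1 115.5] 3.3 open 0.302 grip 59.1 F [-0.8  0.8  0.6]
wp 0 final yaw 3.3
[{"tx":0.01,"ty":-0.01,"tz":1.0,"ax":0,"ay":0,"az":0},{"tx":0.01,"ty":-0.01,"tz":1.0,"ax":0,"ay":0,"az":0},{"tx":0.01,"ty":-0.02,"tz":1.0,"ax":0,"ay":0,"az":0},{"tx":0,"ty":0,"tz":0.02,"ax":0,"ay":0,"az":0}]
held x range [481.51633566 572.05773458] 8189 95.42180013259204
```

Emit:
{"op": "step_arm", "data": {
  "moves": [
    {"tx": 0.03, "ty": -0.04, "tz": 1.0, "ax": 0, "ay": 0, "az": 0},
    {"tx": 0, "ty": 0, "tz": 1.0, "ax": 0, "ay": 0, "az": 0},
    {"tx": 0, "ty": 0, "tz": 0.7, "ax": 0, "ay": 0, "az": 0},
    {"tx": 0, "ty": 0, "tz": 0.3, "ax": 0, "ay": 0, "az": 0},
    {"tx": 0, "ty": 0, "tz": 0, "ax": 0, "ay": 0, "az": 0}
  ]
}}

```text
clock: 15.92
eef_pos: [527.1, 473.9, 40.6]
tcp_rot: [3.141, 0.0, 0.058]
contact_force: [0.8, 0.4, 0.1]
opening: 0.302
grasp_force: 59.1
```

Emit:
{"op": "step_arm", "data": {
  "moves": [
    {"tx": 0, "ty": 0, "tz": 0, "ax": 0, "ay": 0, "az": 0},
    {"tx": 0, "ty": 0, "tz": 0, "ax": 0, "ay": 0, "az": 0},
    {"tx": 0, "ty": 0, "tz": 0, "ax": 0, "ay": 0, "az": 0}
  ],
  "gripper": 0.38
}}

```text
clock: 16.3
eef_pos: [527.4, 474.3, 41.3]
tcp_rot: [-3.141, -0.001, 0.058]
contact_force: [0.5, -0.6, -0.5]
opening: 0.375
grasp_force: 0.0
```

Emit:
{"op": "step_arm", "data": {
  "moves": [
    {"tx": 0, "ty": 0, "tz": -1.0, "ax": 0, "ay": 0, "az": 0},
    {"tx": 0, "ty": 0, "tz": -1.0, "ax": 0, "ay": 0, "az": 0},
    {"tx": 0, "ty": 0, "tz": -1.0, "ax": 0, "ay": 0, "az": 0},
    {"tx": 0, "ty": 0, "tz": 0, "ax": 0, "ay": 0, "az": 0}
  ]
}}

```text
clock: 16.8
eef_pos: [528.3, 475.1, 118.3]
tcp_rot: [-3.139, -0.003, 0.058]
contact_force: [-0.7, 0.3, -0.2]
opening: 0.38
grasp_force: 0.0
```

```bash
python3 look.py board=551,-108;  python3 plan.py 551,-107.7,100,79
```

```text
top board [ 5.509e+02 -1.066e+02  7.930e+01  1.300e+01  1.000e-01  2.930e+02]
 inbox [524.8 472.7  17.4] 208 
 inbox [529.8 386.8  17.2] 277 
scene board [ 5.507e+02 -1.099e+02  7.930e+01  1.240e+01  9.000e-02  2.600e+02]
 inbox [530.1 385.4  16.4] 491 
 inbox [529.3 472.8  16.3] 514 
wrist board None
t 16.95 at [526.7 473.7 114.9] 3.3 open 0.382 grip 0.0 F [-1.  -1.4 -0.5]
wp 0 final yaw 79.0
[{"tx":-0.02,"ty":1.0,"tz":0.03,"ax":0,"ay":0,"az":-0.115},{"tx":-0.2,"ty":1.0,"tz":0.03,"ax":0,"ay":0,"az":-0.115},{"tx":-0.4,"ty":1.0,"tz":0.03,"ax":0,"ay":0,"az":-0.115},{"tx":-0.62,"ty":1.0,"tz":0.03,"ax":0,"ay":0,"az":-0.115},{"tx":-0.91,"ty":1.0,"tz":0.03,"ax":0,"ay":0,"az":-0.115}]
[{"tx":-1.0,"ty":0.76,"tz":0.03,"ax":0,"ay":0,"az":-0.115},{"tx":-1.0,"ty":0.51,"tz":0.03,"ax":0,"ay":0,"az":-0.115},{"tx":-1.0,"ty":0.3,"tz":0.03,"ax":0,"ay":0,"az":-0.036},{"tx":-1.0,"ty":0.24,"tz":0.03,"ax":0,"ay":0,"az":0},{"tx":-1.0,"ty":0.24,"tz":0.03,"ax":0,"ay":0,"az":0}]
[{"tx":-1.0,"ty":0.24,"tz":0.02,"ax":0,"ay":0,"az":0},{"tx":-1.0,"ty":0.24,"tz":0.03,"ax":0,"ay":0,"az":0},{"tx":-1.0,"ty":0.24,"tz":0.02,"ax":0,"ay":0,"az":0},{"tx":-1.0,"ty":0.24,"tz":0.03,"ax":0,"ay":0,"az":0},{"tx":-1.0,"ty":0.24,"tz":0.02,"ax":0,"ay":0,"az":0}]
[{"tx":-1.0,"ty":0.24,"tz":0.03,"ax":0,"ay":0,"az":0},{"tx":-1.0,"ty":0.23,"tz":0.02,"ax":0,"ay":0,"az":0},{"tx":-1.0,"ty":0.24,"tz":0.03,"ax":0,"ay":0,"az":0},{"tx":-1.0,"ty":0.23,"tz":0.02,"ax":0,"ay":0,"az":0},{"tx":-1.0,"ty":0.24,"tz":0.03,"ax":0,"ay":0,"az":0}]
[{"tx":-1.0,"ty":0.23,"tz":0.02,"ax":0,"ay":0,"az":0},{"tx":-0.84,"ty":0.2,"tz":0.03,"ax":0,"ay":0,"az":0}]
```

Both boards are down flat. Now the third.

Emit:
{"op": "step_arm", "data": {
  "moves": [
    {"tx": -0.02, "ty": 1.0, "tz": 0, "ax": 0, "ay": 0, "az": -0.115},
    {"tx": -0.2, "ty": 1.0, "tz": 0, "ax": 0, "ay": 0, "az": -0.115},
    {"tx": -0.4, "ty": 1.0, "tz": 0, "ax": 0, "ay": 0, "az": -0.115},
    {"tx": -0.62, "ty": 1.0, "tz": 0, "ax": 0, "ay": 0, "az": -0.115},
    {"tx": -0.91, "ty": 1.0, "tz": 0, "ax": 0, "ay": 0, "az": -0.115}
  ],
  "gripper": 0.6
}}

```text
clock: 17.58
eef_pos: [532.3, 332.4, 114.4]
tcp_rot: [-3.141, 0.002, 0.968]
contact_force: [0.4, -0.7, -0.1]
opening: 0.601
grasp_force: 0.0
```

Emit:
{"op": "step_arm", "data": {
  "moves": [
    {"tx": -1.0, "ty": 0.76, "tz": 0, "ax": 0, "ay": 0, "az": -0.115},
    {"tx": -1.0, "ty": 0.51, "tz": 0, "ax": 0, "ay": 0, "az": -0.115},
    {"tx": -1.0, "ty": 0.3, "tz": 0, "ax": 0, "ay": 0, "az": -0.036},
    {"tx": -1.0, "ty": 0.24, "tz": 0, "ax": 0, "ay": 0, "az": 0},
    {"tx": -1.0, "ty": 0.24, "tz": 0, "ax": 0, "ay": 0, "az": 0}
  ]
}}

```text
clock: 18.2
eef_pos: [538.1, 195.6, 114.6]
tcp_rot: [-3.14, 0.001, 1.379]
contact_force: [0.2, 0.7, 0.2]
opening: 0.598
grasp_force: 0.0
```

Emit:
{"op": "step_arm", "data": {
  "moves": [
    {"tx": -1.0, "ty": 0.24, "tz": 0, "ax": 0, "ay": 0, "az": 0},
    {"tx": -1.0, "ty": 0.24, "tz": 0, "ax": 0, "ay": 0, "az": 0},
    {"tx": -1.0, "ty": 0.24, "tz": 0, "ax": 0, "ay": 0, "az": 0},
    {"tx": -1.0, "ty": 0.24, "tz": 0, "ax": 0, "ay": 0, "az": 0},
    {"tx": -1.0, "ty": 0.24, "tz": 0, "ax": 0, "ay": 0, "az": 0}
  ]
}}

```text
clock: 18.82
eef_pos: [543.7, 67.3, 114.7]
tcp_rot: [-3.14, 0.001, 1.379]
contact_force: [0.0, -0.1, 0.4]
opening: 0.6
grasp_force: 0.0
```

Emit:
{"op": "step_arm", "data": {
  "moves": [
    {"tx": -1.0, "ty": 0.24, "tz": 0, "ax": 0, "ay": 0, "az": 0},
    {"tx": -1.0, "ty": 0.23, "tz": 0, "ax": 0, "ay": 0, "az": 0},
    {"tx": -1.0, "ty": 0.24, "tz": 0, "ax": 0, "ay": 0, "az": 0},
    {"tx": -1.0, "ty": 0.23, "tz": 0, "ax": 0, "ay": 0, "az": 0},
    {"tx": -1.0, "ty": 0.24, "tz": 0, "ax": 0, "ay": 0, "az": 0}
  ]
}}

```text
clock: 19.45
eef_pos: [548.8, -60.8, 114.7]
tcp_rot: [-3.14, 0.0, 1.379]
contact_force: [-0.1, 0.1, 0.2]
opening: 0.6
grasp_force: 0.0
```

Emit:
{"op": "step_arm", "data": {
  "moves": [
    {"tx": -1.0, "ty": 0.23, "tz": 0.5, "ax": 0, "ay": 0, "az": 0},
    {"tx": -0.84, "ty": 0.2, "tz": 0.5, "ax": 0, "ay": 0, "az": 0},
    {"tx": 0, "ty": 0, "tz": 0, "ax": 0, "ay": 0, "az": 0},
    {"tx": 0, "ty": 0, "tz": 0, "ax": 0, "ay": 0, "az": 0}
  ]
}}

```text
clock: 19.95
eef_pos: [551.0, -106.8, 90.4]
tcp_rot: [-3.14, -0.0, 1.379]
contact_force: [0.2, 0.2, -0.6]
opening: 0.601
grasp_force: 0.0
```

```bash
python3 - <<'E'
from fit import *
p,d,K,T=grab('wrist');W=cloud(d,K,T);f=fit(W,'board',np.array((551,-108)),rad=90);print(f)
from plan import plan
plan([(f[0],f[1],30,f[2]),(f[0],f[1],120,f[2]),(529.4,429.5,120,3.3)])
E
```

```text
[ 551.3 -108.    79.1   11.5    0.  6396. ]
t 20.0 at [ 551.3 -106.6   90.7] 79.0 open 0.597 grip 0.0 F [-0.9 -0.  -0.2]
wp 0 final yaw 79.0
[{"tx":-0.02,"ty":0,"tz":1.0,"ax":0,"ay":0,"az":0},{"tx":-0.02,"ty":0.01,"tz":1.0,"ax":0,"ay":0,"az":0},{"tx":-0.01,"ty":0,"tz":0.43,"ax":0,"ay":0,"az":0}]
wp 1 final yaw 79.0
[{"tx":0,"ty":0,"tz":-1.0,"ax":0,"ay":0,"az":0},{"tx":0,"ty":0,"tz":-1.0,"ax":0,"ay":0,"az":0},{"tx":0,"ty":0,"tz":-1.0,"ax":0,"ay":0,"az":0},{"tx":0,"ty":0,"tz":-0.6,"ax":0,"ay":0,"az":0}]
wp 2 final yaw 3.3
[{"tx":1.0,"ty":-0.24,"tz":0,"ax":0,"ay":0,"az":0.115},{"tx":1.0,"ty":-0.44,"tz":0,"ax":0,"ay":0,"az":0.115},{"tx":1.0,"ty":-0.67,"tz":0,"ax":0,"ay":0,"az":0.115},{"tx":1.0,"ty":-0.98,"tz":0,"ax":0,"ay":0,"az":0.115},{"tx":0.71,"ty":-1.0,"tz":0,"ax":0,"ay":0,"az":0.115}]
[{"tx":0.47,"ty":-1.0,"tz":0,"ax":0,"ay":0,"az":0.115},{"tx":0.26,"ty":-1.0,"tz":0,"ax":0,"ay":0,"az":0.115},{"tx":0.07,"ty":-1.0,"tz":0,"ax":0,"ay":0,"az":0.036},{"tx":0.02,"ty":-1.0,"tz":0,"ax":0,"ay":0,"az":0},{"tx":0.02,"ty":-1.0,"tz":0,"ax":0,"ay":0,"az":0}]
[{"tx":0.02,"ty":-1.0,"tz":0,"ax":0,"ay":0,"az":0},{"tx":0.02,"ty":-1.0,"tz":0,"ax":0,"ay":0,"az":0},{"tx":0.02,"ty":-1.0,"tz":0,"ax":0,"ay":0,"az":0},{"tx":0.02,"ty":-1.0,"tz":0,"ax":0,"ay":0,"az":0},{"tx":0.02,"ty":-1.0,"tz":0,"ax":0,"ay":0,"az":0}]
[{"tx":0.01,"ty":-1.0,"tz":0,"ax":0,"ay":0,"az":0},{"tx":0.02,"ty":-1.0,"tz":0,"ax":0,"ay":0,"az":0},{"tx":0.01,"ty":-1.0,"tz":0,"ax":0,"ay":0,"az":0},{"tx":0.02,"ty":-1.0,"tz":0,"ax":0,"ay":0,"az":0},{"tx":0.01,"ty":-1.0,"tz":0,"ax":0,"ay":0,"az":0}]
[{"tx":0.01,"ty":-0.42,"tz":0,"ax":0,"ay":0,"az":0}]
```

Emit:
{"op": "step_arm", "data": {
  "moves": [
    {"tx": -0.05, "ty": 0.01, "tz": 1.0, "ax": 0, "ay": 0, "az": 0},
    {"tx": 0, "ty": 0, "tz": 1.0, "ax": 0, "ay": 0, "az": 0},
    {"tx": 0, "ty": 0, "tz": 0.43, "ax": 0, "ay": 0, "az": 0}
  ]
}}

```text
clock: 20.38
eef_pos: [550.9, -107.7, 29.2]
tcp_rot: [-3.14, -0.0, 1.38]
contact_force: [-0.2, -0.7, 0.5]
opening: 0.601
grasp_force: 0.0
```

Emit:
{"op": "step_arm", "data": {
  "moves": [
    {"tx": 0, "ty": 0, "tz": 0, "ax": 0, "ay": 0, "az": 0},
    {"tx": 0, "ty": 0, "tz": 0, "ax": 0, "ay": 0, "az": 0},
    {"tx": 0, "ty": 0, "tz": 0, "ax": 0, "ay": 0, "az": 0},
    {"tx": 0, "ty": 0, "tz": 0, "ax": 0, "ay": 0, "az": 0}
  ],
  "gripper": 0
}}

```text
clock: 20.88
eef_pos: [551.9, -108.6, 30.6]
tcp_rot: [3.14, -0.0, 1.379]
contact_force: [-0.3, 0.7, 3.4]
opening: 0.305
grasp_force: 59.4
```

Emit:
{"op": "step_arm", "data": {
  "moves": [
    {"tx": 0, "ty": 0, "tz": -1.0, "ax": 0, "ay": 0, "az": 0},
    {"tx": 0, "ty": 0, "tz": -1.0, "ax": 0, "ay": 0, "az": 0},
    {"tx": 0, "ty": 0, "tz": -1.0, "ax": 0, "ay": 0, "az": 0},
    {"tx": 0, "ty": 0, "tz": -0.6, "ax": 0, "ay": 0, "az": 0}
  ]
}}

```text
clock: 21.38
eef_pos: [551.9, -108.7, 121.4]
tcp_rot: [3.14, 0.0, 1.379]
contact_force: [-0.6, 0.4, 0.8]
opening: 0.301
grasp_force: 59.1
```

Emit:
{"op": "step_arm", "data": {
  "moves": [
    {"tx": 1.0, "ty": -0.24, "tz": 0, "ax": 0, "ay": 0, "az": 0.115},
    {"tx": 1.0, "ty": -0.44, "tz": 0, "ax": 0, "ay": 0, "az": 0.115},
    {"tx": 1.0, "ty": -0.67, "tz": 0, "ax": 0, "ay": 0, "az": 0.115},
    {"tx": 1.0, "ty": -0.98, "tz": 0, "ax": 0, "ay": 0, "az": 0.115},
    {"tx": 0.71, "ty": -1.0, "tz": 0, "ax": 0, "ay": 0, "az": 0.115}
  ]
}}

```text
clock: 22.0
eef_pos: [545.0, 41.2, 119.9]
tcp_rot: [-3.141, 0.0, 0.47]
contact_force: [0.5, 0.1, 0.0]
opening: 0.305
grasp_force: 59.1
```

Emit:
{"op": "step_arm", "data": {
  "moves": [
    {"tx": 0.47, "ty": -1.0, "tz": 0, "ax": 0, "ay": 0, "az": 0.115},
    {"tx": 0.26, "ty": -1.0, "tz": 0, "ax": 0, "ay": 0, "az": 0.115},
    {"tx": 0.07, "ty": -1.0, "tz": 0, "ax": 0, "ay": 0, "az": 0.036},
    {"tx": 0.02, "ty": -1.0, "tz": 0, "ax": 0, "ay": 0, "az": 0},
    {"tx": 0.02, "ty": -1.0, "tz": 0, "ax": 0, "ay": 0, "az": 0}
  ]
}}

```text
clock: 22.62
eef_pos: [540.0, 169.3, 119.9]
tcp_rot: [3.142, 0.0, 0.058]
contact_force: [-0.4, 0.4, 0.9]
opening: 0.302
grasp_force: 59.1
```

Emit:
{"op": "step_arm", "data": {
  "moves": [
    {"tx": 0.02, "ty": -1.0, "tz": 0, "ax": 0, "ay": 0, "az": 0},
    {"tx": 0.02, "ty": -1.0, "tz": 0, "ax": 0, "ay": 0, "az": 0},
    {"tx": 0.02, "ty": -1.0, "tz": 0, "ax": 0, "ay": 0, "az": 0},
    {"tx": 0.02, "ty": -1.0, "tz": 0, "ax": 0, "ay": 0, "az": 0},
    {"tx": 0.02, "ty": -1.0, "tz": 0, "ax": 0, "ay": 0, "az": 0}
  ]
}}

```text
clock: 23.25
eef_pos: [535.3, 294.3, 119.8]
tcp_rot: [3.141, 0.0, 0.058]
contact_force: [0.8, -0.1, -0.5]
opening: 0.301
grasp_force: 59.1
```

Emit:
{"op": "step_arm", "data": {
  "moves": [
    {"tx": 0.01, "ty": -1.0, "tz": 0, "ax": 0, "ay": 0, "az": 0},
    {"tx": 0.02, "ty": -1.0, "tz": 0, "ax": 0, "ay": 0, "az": 0},
    {"tx": 0.01, "ty": -1.0, "tz": 0, "ax": 0, "ay": 0, "az": 0},
    {"tx": 0.02, "ty": -1.0, "tz": 0, "ax": 0, "ay": 0, "az": 0},
    {"tx": 0.01, "ty": -1.0, "tz": 0, "ax": 0, "ay": 0, "az": 0}
  ]
}}

```text
clock: 23.88
eef_pos: [529.9, 420.1, 120.0]
tcp_rot: [3.142, 0.0, 0.058]
contact_force: [0.2, 0.3, 0.5]
opening: 0.301
grasp_force: 59.1
```

Emit:
{"op": "step_arm", "data": {
  "moves": [
    {"tx": 0.01, "ty": -0.42, "tz": 0.2, "ax": 0, "ay": 0, "az": 0},
    {"tx": 0, "ty": 0, "tz": 0, "ax": 0, "ay": 0, "az": 0},
    {"tx": 0, "ty": 0, "tz": 0, "ax": 0, "ay": 0, "az": 0}
  ]
}}

```text
clock: 24.25
eef_pos: [529.5, 428.1, 114.7]
tcp_rot: [3.141, 0.001, 0.058]
contact_force: [0.4, 0.2, 0.1]
opening: 0.302
grasp_force: 59.1
```

```bash
cat > held.py <<'E'
from fit import *
p,d,K,T=grab('wrist');W=cloud(d,K,T);z=W[...,2];s=r.sense();b=s['eef_pos'][2]-30
k=(abs(z-b-12)<8)&(abs(W[...,1]-s['eef_pos'][1])<10);k[:, :250]=0;k[:,390:]=0
print('held x range',np.percentile(W[k][:,0],[1,99]),k.sum(),np.median(z[k]))
E
python3 held.py; python3 plan.py 529.4,429.5,50,3.3
```

```text
held x range [485.47599484 576.01691793] 8292 95.43626339762312
t 24.3 at [529.7 428.  114.9] 3.3 open 0.303 grip 59.1 F [-0.7  0.8  0.7]
wp 0 final yaw 3.3
[{"tx":0,"ty":-0.02,"tz":1.0,"ax":0,"ay":0,"az":0},{"tx":0,"ty":-0.02,"tz":1.0,"ax":0,"ay":0,"az":0},{"tx":-0.01,"ty":-0.02,"tz":0.6,"ax":0,"ay":0,"az":0}]
```

Emit:
{"op": "step_arm", "data": {
  "moves": [
    {"tx": -0.05, "ty": -0.05, "tz": 1.0, "ax": 0, "ay": 0, "az": 0},
    {"tx": 0, "ty": 0, "tz": 1.0, "ax": 0, "ay": 0, "az": 0},
    {"tx": 0, "ty": 0, "tz": 0.6, "ax": 0, "ay": 0, "az": 0},
    {"tx": 0, "ty": 0, "tz": 0.22, "ax": 0, "ay": 0, "az": 0},
    {"tx": 0, "ty": 0, "tz": 0, "ax": 0, "ay": 0, "az": 0}
  ]
}}

```text
clock: 24.92
eef_pos: [528.5, 429.9, 44.7]
tcp_rot: [-3.142, -0.0, 0.058]
contact_force: [0.7, 0.8, 0.2]
opening: 0.302
grasp_force: 59.1
```

Emit:
{"op": "step_arm", "data": {
  "moves": [
    {"tx": 0, "ty": 0, "tz": 0, "ax": 0, "ay": 0, "az": 0},
    {"tx": 0, "ty": 0, "tz": 0, "ax": 0, "ay": 0, "az": 0},
    {"tx": 0, "ty": 0, "tz": 0, "ax": 0, "ay": 0, "az": 0}
  ],
  "gripper": 0.38
}}

```text
clock: 25.3
eef_pos: [528.5, 430.2, 45.0]
tcp_rot: [-3.141, -0.001, 0.058]
contact_force: [0.7, -0.2, -0.2]
opening: 0.375
grasp_force: 0.0
```

Emit:
{"op": "step_arm", "data": {
  "moves": [
    {"tx": 0, "ty": 0, "tz": -1.0, "ax": 0, "ay": 0, "az": 0},
    {"tx": 0, "ty": 0, "tz": -1.0, "ax": 0, "ay": 0, "az": 0},
    {"tx": 0, "ty": 0, "tz": -1.0, "ax": 0, "ay": 0, "az": 0},
    {"tx": 0, "ty": 0, "tz": 0, "ax": 0, "ay": 0, "az": 0}
  ]
}}

```text
clock: 25.8
eef_pos: [529.4, 431.0, 121.8]
tcp_rot: [-3.139, -0.003, 0.058]
contact_force: [-0.7, -0.4, -0.2]
opening: 0.381
grasp_force: 0.0
```

```bash
python3 look.py gable=426.6,151.6 gable2=426.6,-145.6 block=550,88 block2=482,268;  python3 plan.py 419.7,147.5,100,30.8
```

```text
top gable [4.268e+02 1.532e+02 3.210e+01 1.340e+01 4.000e-02 2.140e+02]
top gable2 [ 4.265e+02 -1.439e+02  3.066e+02  1.260e+01  1.200e-01  2.060e+02]
top block [5.502e+02 8.940e+01 1.066e+02 2.370e+01 1.200e-01 1.390e+02]
top block2 [4.823e+02 2.691e+02 1.192e+02 2.400e+01 1.200e-01 1.480e+02]
 inbox [523.1 429.1  17.5] 199 
 inbox [529.6 386.4  17.4] 282 
 inbox [508.5 466.4  17.6] 60 
scene gable [4.268e+02 1.498e+02 3.020e+01 1.240e+01 7.000e-02 2.470e+02]
scene gable2 [ 4.265e+02 -1.472e+02  3.051e+02  1.230e+01  1.800e-01  1.670e+02]
scene block [5.502e+02 8.670e+01 1.063e+02 2.200e+01 1.500e-01 2.070e+02]
scene block2 [4.821e+02 2.661e+02 1.201e+02 2.220e+01 1.500e-01 2.360e+02]
 inbox [537.1 385.   16.3] 405 
 inbox [532.7 428.9  16.3] 462 
 inbox [528.2 473.3  16.4] 531 
wrist gable [4.239e+02 1.515e+02 1.649e+02 1.040e+01 2.600e-01 4.780e+02]
wrist gable2 None
wrist block None
wrist block2 [4.829e+02 2.679e+02 1.206e+02 2.100e+01 7.000e-02 2.869e+03]
t 25.95 at [527.8 429.7 118.7] 3.3 open 0.38 grip 0.0 F [ 0.6  0.5 -0.1]
wp 0 final yaw 30.8
[{"tx":-0.45,"ty":1.0,"tz":0.07,"ax":0,"ay":0,"az":-0.115},{"tx":-0.69,"ty":1.0,"tz":0.07,"ax":0,"ay":0,"az":-0.115},{"tx":-1.0,"ty":1.0,"tz":0.09,"ax":0,"ay":0,"az":-0.075},{"tx":-1.0,"ty":0.79,"tz":0.08,"ax":0,"ay":0,"az":0},{"tx":-1.0,"ty":0.79,"tz":0.08,"ax":0,"ay":0,"az":0}]
[{"tx":-1.0,"ty":0.79,"tz":0.08,"ax":0,"ay":0,"az":0},{"tx":-1.0,"ty":0.79,"tz":0.08,"ax":0,"ay":0,"az":0},{"tx":-1.0,"ty":0.78,"tz":0.08,"ax":0,"ay":0,"az":0},{"tx":-1.0,"ty":0.79,"tz":0.07,"ax":0,"ay":0,"az":0},{"tx":-0.57,"ty":0.45,"tz":0.05,"ax":0,"ay":0,"az":0}]
```

All three boards are in. Next is gable A, with one wrist look before the grasp.

Emit:
{"op": "step_arm", "data": {
  "moves": [
    {"tx": -0.45, "ty": 1.0, "tz": 0.07, "ax": 0, "ay": 0, "az": -0.115},
    {"tx": -0.69, "ty": 1.0, "tz": 0.07, "ax": 0, "ay": 0, "az": -0.115},
    {"tx": -1.0, "ty": 1.0, "tz": 0.09, "ax": 0, "ay": 0, "az": -0.075},
    {"tx": -1.0, "ty": 0.79, "tz": 0.08, "ax": 0, "ay": 0, "az": 0},
    {"tx": -1.0, "ty": 0.79, "tz": 0.08, "ax": 0, "ay": 0, "az": 0}
  ],
  "gripper": 0.8
}}

```text
clock: 26.58
eef_pos: [471.2, 282.2, 108.6]
tcp_rot: [3.142, 0.002, 0.537]
contact_force: [0.2, -0.6, 0.2]
opening: 0.803
grasp_force: 0.0
```

Emit:
{"op": "step_arm", "data": {
  "moves": [
    {"tx": -1.0, "ty": 0.79, "tz": 0.08, "ax": 0, "ay": 0, "az": 0},
    {"tx": -1.0, "ty": 0.79, "tz": 0.08, "ax": 0, "ay": 0, "az": 0},
    {"tx": -1.0, "ty": 0.78, "tz": 0.08, "ax": 0, "ay": 0, "az": 0},
    {"tx": -1.0, "ty": 0.79, "tz": 0.07, "ax": 0, "ay": 0, "az": 0},
    {"tx": -0.57, "ty": 0.45, "tz": 0.05, "ax": 0, "ay": 0, "az": 0}
  ]
}}

```text
clock: 27.2
eef_pos: [418.9, 146.4, 100.0]
tcp_rot: [-3.141, 0.002, 0.536]
contact_force: [0.8, -0.0, 0.5]
opening: 0.8
grasp_force: 0.0
```

Emit:
{"op": "step_arm", "data": {
  "moves": [
    {"tx": 0, "ty": 0, "tz": 0, "ax": 0, "ay": 0, "az": 0},
    {"tx": 0, "ty": 0, "tz": 0, "ax": 0, "ay": 0, "az": 0}
  ]
}}

```text
clock: 27.45
eef_pos: [421.0, 148.4, 100.9]
tcp_rot: [3.142, -0.001, 0.537]
contact_force: [0.4, 0.5, -0.3]
opening: 0.8
grasp_force: 0.0
```

```bash
cat > pick.py <<'E'
# kind x y dx : wrist fit, then plan grasp / lift / carry
from fit import *; import sys; from plan import plan
kind,x,y,off,turn,tx,ty,tyaw=sys.argv[1],*map(float,sys.argv[2:9])
p,d,K,T=grab('wrist','w_%d.png'%(r.sense()['clock']*10));W=cloud(d,K,T);f=fit(W,kind,np.array((x,y)),rad=90);print('fit',f)
a=np.radians(f[2]); g=f[:2]+off*np.array([np.cos(a),np.sin(a)]); print('part heading vs tool',f[2])
plan([(*g,float(sys.argv[9]),f[2]+turn),(*g,120,f[2]+turn),(tx,ty,120,tyaw)])
E
python3 pick.py gable 426.6 151.6 -8 0 680.9 147.0 26.6 30
```

```text
fit [ 427.3  151.8   30.3   11.4    0.  4322. ]
part heading vs tool 30.3
t 27.5 at [421.  148.5 100.9] 30.8 open 0.8 grip 0.0 F [-0.9 -0.4  0.1]
wp 0 final yaw 30.3
[{"tx":-0.01,"ty":0.01,"tz":1.0,"ax":0,"ay":0,"az":0.005},{"tx":-0.01,"ty":0,"tz":1.0,"ax":0,"ay":0,"az":0},{"tx":-0.02,"ty":0.01,"tz":0.83,"ax":0,"ay":0,"az":0}]
wp 1 final yaw 30.3
[{"tx":0,"ty":0,"tz":-1.0,"ax":0,"ay":0,"az":0},{"tx":0,"ty":0,"tz":-1.0,"ax":0,"ay":0,"az":0},{"tx":0,"ty":0,"tz":-1.0,"ax":0,"ay":0,"az":0},{"tx":0,"ty":0,"tz":-0.6,"ax":0,"ay":0,"az":0}]
wp 2 final yaw 26.6
[{"tx":1.0,"ty":0.59,"tz":0,"ax":0,"ay":0,"az":0.042},{"tx":1.0,"ty":0.5,"tz":0,"ax":0,"ay":0,"az":0},{"tx":1.0,"ty":0.5,"tz":0,"ax":0,"ay":0,"az":0},{"tx":1.0,"ty":0.5,"tz":0,"ax":0,"ay":0,"az":0},{"tx":1.0,"ty":0.5,"tz":0,"ax":0,"ay":0,"az":0}]
[{"tx":1.0,"ty":0.51,"tz":0,"ax":0,"ay":0,"az":0},{"tx":1.0,"ty":0.5,"tz":0,"ax":0,"ay":0,"az":0},{"tx":1.0,"ty":0.51,"tz":0,"ax":0,"ay":0,"az":0},{"tx":1.0,"ty":0.5,"tz":0,"ax":0,"ay":0,"az":0},{"tx":0.27,"ty":0.14,"tz":0,"ax":0,"ay":0,"az":0}]
```

Emit:
{"op": "step_arm", "data": {
  "moves": [
    {"tx": -0.04, "ty": 0.02, "tz": 1.0, "ax": 0, "ay": 0, "az": 0.005},
    {"tx": 0, "ty": 0, "tz": 1.0, "ax": 0, "ay": 0, "az": 0},
    {"tx": 0, "ty": 0, "tz": 0.83, "ax": 0, "ay": 0, "az": 0}
  ]
}}

```text
clock: 27.88
eef_pos: [420.1, 147.7, 29.2]
tcp_rot: [3.142, -0.001, 0.53]
contact_force: [-0.3, -0.4, -0.9]
opening: 0.8
grasp_force: 0.0
```

Emit:
{"op": "step_arm", "data": {
  "moves": [
    {"tx": 0, "ty": 0, "tz": 0, "ax": 0, "ay": 0, "az": 0},
    {"tx": 0, "ty": 0, "tz": 0, "ax": 0, "ay": 0, "az": 0},
    {"tx": 0, "ty": 0, "tz": 0, "ax": 0, "ay": 0, "az": 0},
    {"tx": 0, "ty": 0, "tz": 0, "ax": 0, "ay": 0, "az": 0}
  ],
  "gripper": 0
}}

```text
clock: 28.38
eef_pos: [420.1, 147.1, 30.7]
tcp_rot: [3.141, -0.001, 0.529]
contact_force: [-0.4, -0.0, -0.1]
opening: 0.491
grasp_force: 60.6
```

Emit:
{"op": "step_arm", "data": {
  "moves": [
    {"tx": 0, "ty": 0, "tz": -1.0, "ax": 0, "ay": 0, "az": 0},
    {"tx": 0, "ty": 0, "tz": -1.0, "ax": 0, "ay": 0, "az": 0},
    {"tx": 0, "ty": 0, "tz": -1.0, "ax": 0, "ay": 0, "az": 0},
    {"tx": 0, "ty": 0, "tz": -0.6, "ax": 0, "ay": 0, "az": 0}
  ]
}}

```text
clock: 28.88
eef_pos: [420.1, 147.0, 121.4]
tcp_rot: [3.141, -0.002, 0.529]
contact_force: [0.6, 0.2, 0.4]
opening: 0.488
grasp_force: 60.8
```

```bash
python3 plan.py 655.9,121.1,115,26.6
```

```text
t 28.88 at [420.1 147.  121.4] 30.3 open 0.488 grip 60.8 F [0.6 0.2 0.4]
wp 0 final yaw 26.6
[{"tx":1.0,"ty":0.74,"tz":0.03,"ax":0,"ay":0,"az":0.041},{"tx":1.0,"ty":0.65,"tz":0.03,"ax":0,"ay":0,"az":0},{"tx":1.0,"ty":0.65,"tz":0.03,"ax":0,"ay":0,"az":0},{"tx":1.0,"ty":0.65,"tz":0.03,"ax":0,"ay":0,"az":0},{"tx":1.0,"ty":0.64,"tz":0.04,"ax":0,"ay":0,"az":0}]
[{"tx":1.0,"ty":0.65,"tz":0.03,"ax":0,"ay":0,"az":0},{"tx":1.0,"ty":0.64,"tz":0.04,"ax":0,"ay":0,"az":0},{"tx":0.92,"ty":0.6,"tz":0.03,"ax":0,"ay":0,"az":0}]
```

Emit:
{"op": "step_arm", "data": {
  "moves": [
    {"tx": 1.0, "ty": 0.74, "tz": 0.03, "ax": 0, "ay": 0, "az": 0.041},
    {"tx": 1.0, "ty": 0.65, "tz": 0.03, "ax": 0, "ay": 0, "az": 0},
    {"tx": 1.0, "ty": 0.65, "tz": 0.03, "ax": 0, "ay": 0, "az": 0},
    {"tx": 1.0, "ty": 0.65, "tz": 0.03, "ax": 0, "ay": 0, "az": 0},
    {"tx": 1.0, "ty": 0.64, "tz": 0.04, "ax": 0, "ay": 0, "az": 0}
  ]
}}

```text
clock: 29.5
eef_pos: [569.7, 130.2, 115.8]
tcp_rot: [-3.141, 0.0, 0.465]
contact_force: [0.6, -0.4, 0.3]
opening: 0.488
grasp_force: 60.8
```

Emit:
{"op": "step_arm", "data": {
  "moves": [
    {"tx": 1.0, "ty": 0.65, "tz": 0.03, "ax": 0, "ay": 0, "az": 0},
    {"tx": 1.0, "ty": 0.64, "tz": 0.04, "ax": 0, "ay": 0, "az": 0},
    {"tx": 0.92, "ty": 0.6, "tz": 0.03, "ax": 0, "ay": 0, "az": 0},
    {"tx": 0, "ty": 0, "tz": 0, "ax": 0, "ay": 0, "az": 0},
    {"tx": 0, "ty": 0, "tz": 0, "ax": 0, "ay": 0, "az": 0}
  ]
}}

```text
clock: 30.12
eef_pos: [654.2, 120.8, 113.0]
tcp_rot: [-3.141, 0.002, 0.465]
contact_force: [-0.0, -0.2, -0.0]
opening: 0.493
grasp_force: 60.8
```

```bash
python3 - <<'E'
from fit import *
p,d,K,T=grab('wrist','w5.png');W=cloud(d,K,T);s=r.sense();W2=W.copy();W2[...,2]-=s['eef_pos'][2]-30;W2[:,:180]=-1;W2[:,460:]=-1
print(fit(W2,'gable',s['eef_pos'][:2]+[7,3],rad=45))
E
python3 plan.py 655.9,121.1,40,26.6
```

```text
[6.599e+02 1.229e+02 2.509e+02 1.100e+01 2.600e-01 9.269e+03]
t 30.18 at [654.1 120.9 113.1] 26.6 open 0.489 grip 60.8 F [-1.  -0.  -0.2]
wp 0 final yaw 26.6
[{"tx":0.02,"ty":0.01,"tz":1.0,"ax":0,"ay":0,"az":0},{"tx":0.02,"ty":0.01,"tz":1.0,"ax":0,"ay":0,"az":0},{"tx":0.03,"ty":0.01,"tz":0.93,"ax":0,"ay":0,"az":0}]
```

View pics/w5.png

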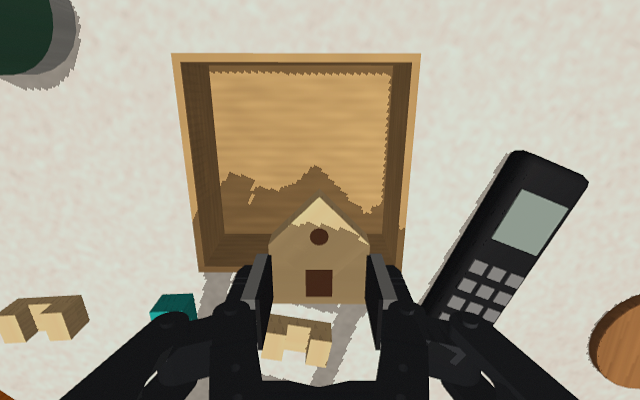

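The gable sits straight in the grip at (319,250), over the near part of the square box (rim from (185,60) to (400,270)). The phone, right of column 420, is clear.

Emit:
{"op": "step_arm", "data": {
  "moves": [
    {"tx": 0.06, "ty": 0, "tz": 1.0, "ax": 0, "ay": 0, "az": 0},
    {"tx": 0, "ty": 0, "tz": 1.0, "ax": 0, "ay": 0, "az": 0},
    {"tx": 0, "ty": 0, "tz": 0.6, "ax": 0, "ay": 0, "az": 0},
    {"tx": 0, "ty": 0, "tz": 0.33, "ax": 0, "ay": 0, "az": 0},
    {"tx": 0, "ty": 0, "tz": 0, "ax": 0, "ay": 0, "az": 0}
  ]
}}

```text
clock: 30.8
eef_pos: [656.4, 121.6, 40.1]
tcp_rot: [-3.141, 0.001, 0.465]
contact_force: [0.4, -1.0, -0.2]
opening: 0.486
grasp_force: 60.8
```

Emit:
{"op": "step_arm", "data": {
  "moves": [
    {"tx": 0, "ty": 0, "tz": 0, "ax": 0, "ay": 0, "az": 0},
    {"tx": 0, "ty": 0, "tz": 0, "ax": 0, "ay": 0, "az": 0},
    {"tx": 0, "ty": 0, "tz": 0, "ax": 0, "ay": 0, "az": 0}
  ],
  "gripper": 0.56
}}

```text
clock: 31.18
eef_pos: [657.0, 121.6, 40.8]
tcp_rot: [3.141, -0.001, 0.465]
contact_force: [0.2, -0.0, -0.7]
opening: 0.561
grasp_force: 0.0
```

Emit:
{"op": "step_arm", "data": {
  "moves": [
    {"tx": 0, "ty": 0, "tz": -1.0, "ax": 0, "ay": 0, "az": 0},
    {"tx": 0, "ty": 0, "tz": -1.0, "ax": 0, "ay": 0, "az": 0},
    {"tx": 0, "ty": 0, "tz": -1.0, "ax": 0, "ay": 0, "az": 0},
    {"tx": 0, "ty": 0, "tz": 0, "ax": 0, "ay": 0, "az": 0}
  ]
}}

```text
clock: 31.68
eef_pos: [658.1, 121.8, 117.6]
tcp_rot: [3.14, -0.004, 0.465]
contact_force: [0.1, 0.6, 0.6]
opening: 0.556
grasp_force: 0.0
```

```bash
sed -i "s/da=(np.radians(a)-yaw+np.pi\/2)%np.pi-np.pi\/2/da=np.radians(a)-yaw if a>100 else (np.radians(a)-yaw+np.pi\/2)%np.pi-np.pi\/2/" plan.py
python3 - <<'E'
from fit import *; from plan import plan
for n in('top','scene'):
    p,d,K,T=grab(n);W=cloud(d,K,T);print(n,fit(W,'gable',np.array((426.6,-145.6))))
    z=W[...,2];c=np.array([[.894,.448],[-.448,.894]]);L=(W[...,:2]-[680.9,147+(1.6 if n=='top' else -1.6)])@c.T
    k=(abs(L)<50).all(-1)&(z>12)&(z<45);print('in',k.sum(),L[k].mean(0),np.percentile(L[k],[2,98],axis=0),np.median(z[k]))
a=np.radians(-54);plan([(426.6-8*np.cos(a),-145.6-8*np.sin(a),100,126)])
E
```

```text
top [ 4.266e+02 -1.438e+02  3.070e+02  1.290e+01  2.000e-02  2.080e+02]
in 78 [-36.11465359 -14.94261328] [[-46.96780846 -33.04111985]
 [-26.8469432    8.40207303]] 17.863374126299277
scene [ 4.268e+02 -1.469e+02  3.075e+02  1.240e+01  1.500e-01  1.150e+02]
in 286 [-25.22840391 -10.30472976] [[-45.80714982 -32.33020255]
 [ -0.52323242  10.48205442]] 16.074311471176657
t 31.77 at [656.5 121.5 115.1] 26.6 open 0.559 grip 0.0 F [ 0.9 -0.2 -0.6]
wp 0 final yaw 126.0
[{"tx":-1.0,"ty":0.39,"tz":0.05,"ax":0,"ay":0,"az":-0.115},{"tx":-1.0,"ty":0.19,"tz":0.04,"ax":0,"ay":0,"az":-0.115},{"tx":-1.0,"ty":0.01,"tz":0.04,"ax":0,"ay":0,"az":-0.115},{"tx":-1.0,"ty":-0.17,"tz":0.04,"ax":0,"ay":0,"az":-0.115},{"tx":-1.0,"ty":-0.36,"tz":0.05,"ax":0,"ay":0,"az":-0.115}]
[{"tx":-1.0,"ty":-0.59,"tz":0.05,"ax":0,"ay":0,"az":-0.115},{"tx":-1.0,"ty":-0.86,"tz":0.06,"ax":0,"ay":0,"az":-0.115},{"tx":-0.81,"ty":-1.0,"tz":0.05,"ax":0,"ay":0,"az":-0.115},{"tx":-0.55,"ty":-1.0,"tz":0.05,"ax":0,"ay":0,"az":-0.115},{"tx":-0.33,"ty":-1.0,"tz":0.05,"ax":0,"ay":0,"az":-0.069}]
[{"tx":-0.21,"ty":-1.0,"tz":0.04,"ax":0,"ay":0,"az":0},{"tx":-0.21,"ty":-1.0,"tz":0.04,"ax":0,"ay":0,"az":0},{"tx":-0.18,"ty":-0.83,"tz":0.04,"ax":0,"ay":0,"az":0}]
```

Gable A is down where planned. Now gable B.

Emit:
{"op": "step_arm", "data": {
  "moves": [
    {"tx": -1.0, "ty": 0.39, "tz": 0.05, "ax": 0, "ay": 0, "az": -0.115},
    {"tx": -1.0, "ty": 0.19, "tz": 0.04, "ax": 0, "ay": 0, "az": -0.115},
    {"tx": -1.0, "ty": 0.01, "tz": 0.04, "ax": 0, "ay": 0, "az": -0.115},
    {"tx": -1.0, "ty": -0.17, "tz": 0.04, "ax": 0, "ay": 0, "az": -0.115},
    {"tx": -1.0, "ty": -0.36, "tz": 0.05, "ax": 0, "ay": 0, "az": -0.115}
  ],
  "gripper": 0.8
}}

```text
clock: 32.4
eef_pos: [568.8, 25.0, 108.5]
tcp_rot: [-3.14, 0.0, 1.374]
contact_force: [-0.3, -0.2, -0.2]
opening: 0.799
grasp_force: 0.0
```

Emit:
{"op": "step_arm", "data": {
  "moves": [
    {"tx": -1.0, "ty": -0.59, "tz": 0.05, "ax": 0, "ay": 0, "az": -0.115},
    {"tx": -1.0, "ty": -0.86, "tz": 0.06, "ax": 0, "ay": 0, "az": -0.115},
    {"tx": -0.81, "ty": -1.0, "tz": 0.05, "ax": 0, "ay": 0, "az": -0.115},
    {"tx": -0.55, "ty": -1.0, "tz": 0.05, "ax": 0, "ay": 0, "az": -0.115},
    {"tx": -0.33, "ty": -1.0, "tz": 0.05, "ax": 0, "ay": 0, "az": -0.08}
  ]
}}

```text
clock: 33.02
eef_pos: [469.0, -85.8, 102.2]
tcp_rot: [-3.14, -0.001, 2.221]
contact_force: [0.4, -0.2, 0.8]
opening: 0.802
grasp_force: 0.0
```

Emit:
{"op": "step_arm", "data": {
  "moves": [
    {"tx": -0.21, "ty": -1.0, "tz": 0.04, "ax": 0, "ay": 0, "az": 0},
    {"tx": -0.21, "ty": -1.0, "tz": 0.04, "ax": 0, "ay": 0, "az": 0},
    {"tx": -0.18, "ty": -0.83, "tz": 0.04, "ax": 0, "ay": 0, "az": 0},
    {"tx": 0, "ty": 0, "tz": 0, "ax": 0, "ay": 0, "az": 0},
    {"tx": 0, "ty": 0, "tz": 0, "ax": 0, "ay": 0, "az": 0}
  ]
}}

```text
clock: 33.65
eef_pos: [423.2, -139.6, 99.9]
tcp_rot: [-3.141, -0.001, 2.216]
contact_force: [-0.1, -0.1, 1.1]
opening: 0.804
grasp_force: 0.0
```

```bash
python3 pick.py gable 426.6 -145.6 -8 -180 705.9 172.9 206.6 30
```

```text
fit [ 4.272e+02 -1.456e+02  3.063e+02  1.160e+01  1.000e-02  4.230e+03]
part heading vs tool 306.3
t 33.7 at [ 423.4 -139.4  100. ] 127.0 open 0.806 grip 0.0 F [ 0.3 -0.2 -0.3]
wp 0 final yaw 126.3
[{"tx":0.01,"ty":-0.01,"tz":1.0,"ax":0,"ay":0,"az":0.008},{"tx":0.01,"ty":-0.01,"tz":1.0,"ax":0,"ay":0,"az":0},{"tx":0.01,"ty":0,"tz":0.8,"ax":0,"ay":0,"az":0}]
wp 1 final yaw 126.3
[{"tx":0,"ty":0,"tz":-1.0,"ax":0,"ay":0,"az":0},{"tx":0,"ty":0,"tz":-1.0,"ax":0,"ay":0,"az":0},{"tx":0,"ty":0,"tz":-1.0,"ax":0,"ay":0,"az":0},{"tx":0,"ty":0,"tz":-0.6,"ax":0,"ay":0,"az":0}]
wp 2 final yaw 206.6
[{"tx":0.2,"ty":1.0,"tz":0,"ax":0,"ay":0,"az":-0.115},{"tx":0.02,"ty":1.0,"tz":0,"ax":0,"ay":0,"az":-0.115},{"tx":-0.16,"ty":1.0,"tz":0,"ax":0,"ay":0,"az":-0.115},{"tx":-0.36,"ty":1.0,"tz":0,"ax":0,"ay":0,"az":-0.115},{"tx":-0.57,"ty":1.0,"tz":0,"ax":0,"ay":0,"az":-0.115}]
[{"tx":-0.85,"ty":1.0,"tz":0,"ax":0,"ay":0,"az":-0.115},{"tx":-1.0,"ty":0.82,"tz":0,"ax":0,"ay":0,"az":-0.115},{"tx":-1.0,"ty":0.56,"tz":0,"ax":0,"ay":0,"az":-0.088},{"tx":-1.0,"ty":0.39,"tz":0,"ax":0,"ay":0,"az":0},{"tx":-1.0,"ty":0.39,"tz":0,"ax":0,"ay":0,"az":0}]
[{"tx":-1.0,"ty":0.38,"tz":0,"ax":0,"ay":0,"az":0},{"tx":-1.0,"ty":0.39,"tz":0,"ax":0,"ay":0,"az":0},{"tx":-1.0,"ty":0.38,"tz":0,"ax":0,"ay":0,"az":0},{"tx":-1.0,"ty":0.39,"tz":0,"ax":0,"ay":0,"az":0},{"tx":-1.0,"ty":0.38,"tz":0,"ax":0,"ay":0,"az":0}]
[{"tx":-0.33,"ty":0.13,"tz":0,"ax":0,"ay":0,"az":0}]
```

Emit:
{"op": "step_arm", "data": {
  "moves": [
    {"tx": 0.03, "ty": -0.02, "tz": 1.0, "ax": 0, "ay": 0, "az": 0.008},
    {"tx": 0, "ty": 0, "tz": 1.0, "ax": 0, "ay": 0, "az": 0},
    {"tx": 0, "ty": 0, "tz": 0.8, "ax": 0, "ay": 0, "az": 0}
  ]
}}

```text
clock: 34.08
eef_pos: [422.7, -138.9, 29.4]
tcp_rot: [3.142, -0.0, 2.205]
contact_force: [0.2, -0.1, 0.1]
opening: 0.799
grasp_force: 0.0
```

Emit:
{"op": "step_arm", "data": {
  "moves": [
    {"tx": 0, "ty": 0, "tz": 0, "ax": 0, "ay": 0, "az": 0},
    {"tx": 0, "ty": 0, "tz": 0, "ax": 0, "ay": 0, "az": 0},
    {"tx": 0, "ty": 0, "tz": 0, "ax": 0, "ay": 0, "az": 0},
    {"tx": 0, "ty": 0, "tz": 0, "ax": 0, "ay": 0, "az": 0}
  ],
  "gripper": 0
}}

```text
clock: 34.58
eef_pos: [422.8, -139.6, 30.9]
tcp_rot: [3.141, 0.001, 2.204]
contact_force: [0.1, 0.4, 0.3]
opening: 0.49
grasp_force: 60.6
```

Emit:
{"op": "step_arm", "data": {
  "moves": [
    {"tx": 0, "ty": 0, "tz": -1.0, "ax": 0, "ay": 0, "az": 0},
    {"tx": 0, "ty": 0, "tz": -1.0, "ax": 0, "ay": 0, "az": 0},
    {"tx": 0, "ty": 0, "tz": -1.0, "ax": 0, "ay": 0, "az": 0},
    {"tx": 0, "ty": 0, "tz": -0.6, "ax": 0, "ay": 0, "az": 0}
  ]
}}

```text
clock: 35.08
eef_pos: [422.7, -139.7, 121.7]
tcp_rot: [3.141, 0.001, 2.204]
contact_force: [-0.7, 0.0, -1.0]
opening: 0.489
grasp_force: 60.8
```

```bash
sed -i "s/if a>100 else/if 1 else/" plan.py; python3 plan.py 705.9,173,115,26.6
```

```text
t 35.08 at [ 422.7 -139.7  121.7] 126.3 open 0.489 grip 60.8 F [-0.7  0.  -1. ]
wp 0 final yaw 26.6
[{"tx":0.2,"ty":1.0,"tz":0.02,"ax":0,"ay":0,"az":0.115},{"tx":0.4,"ty":1.0,"tz":0.02,"ax":0,"ay":0,"az":0.115},{"tx":0.63,"ty":1.0,"tz":0.02,"ax":0,"ay":0,"az":0.115},{"tx":0.92,"ty":1.0,"tz":0.02,"ax":0,"ay":0,"az":0.115},{"tx":1.0,"ty":0.75,"tz":0.02,"ax":0,"ay":0,"az":0.115}]
[{"tx":1.0,"ty":0.5,"tz":0.02,"ax":0,"ay":0,"az":0.115},{"tx":1.0,"ty":0.29,"tz":0.02,"ax":0,"ay":0,"az":0.115},{"tx":1.0,"ty":0.1,"tz":0.01,"ax":0,"ay":0,"az":0.115},{"tx":1.0,"ty":-0.08,"tz":0.02,"ax":0,"ay":0,"az":0.115},{"tx":1.0,"ty":-0.26,"tz":0.01,"ax":0,"ay":0,"az":0.072}]
[{"tx":1.0,"ty":-0.39,"tz":0.02,"ax":0,"ay":0,"az":0},{"tx":1.0,"ty":-0.39,"tz":0.02,"ax":0,"ay":0,"az":0},{"tx":1.0,"ty":-0.38,"tz":0.01,"ax":0,"ay":0,"az":0},{"tx":1.0,"ty":-0.39,"tz":0.02,"ax":0,"ay":0,"az":0},{"tx":1.0,"ty":-0.38,"tz":0.01,"ax":0,"ay":0,"az":0}]
[{"tx":0.4,"ty":-0.16,"tz":0.01,"ax":0,"ay":0,"az":0}]
```

Emit:
{"op": "step_arm", "data": {
  "moves": [
    {"tx": 0.2, "ty": 1.0, "tz": 0.02, "ax": 0, "ay": 0, "az": 0.115},
    {"tx": 0.4, "ty": 1.0, "tz": 0.02, "ax": 0, "ay": 0, "az": 0.115},
    {"tx": 0.63, "ty": 1.0, "tz": 0.02, "ax": 0, "ay": 0, "az": 0.115},
    {"tx": 0.92, "ty": 1.0, "tz": 0.02, "ax": 0, "ay": 0, "az": 0.115},
    {"tx": 1.0, "ty": 0.75, "tz": 0.02, "ax": 0, "ay": 0, "az": 0.115}
  ]
}}

```text
clock: 35.7
eef_pos: [521.7, -29.6, 117.7]
tcp_rot: [-3.142, -0.0, 1.295]
contact_force: [-0.2, -0.0, 0.3]
opening: 0.491
grasp_force: 60.8
```

Emit:
{"op": "step_arm", "data": {
  "moves": [
    {"tx": 1.0, "ty": 0.5, "tz": 0.02, "ax": 0, "ay": 0, "az": 0.115},
    {"tx": 1.0, "ty": 0.29, "tz": 0.02, "ax": 0, "ay": 0, "az": 0.115},
    {"tx": 1.0, "ty": 0.1, "tz": 0.01, "ax": 0, "ay": 0, "az": 0.115},
    {"tx": 1.0, "ty": -0.08, "tz": 0.02, "ax": 0, "ay": 0, "az": 0.115},
    {"tx": 1.0, "ty": -0.26, "tz": 0.01, "ax": 0, "ay": 0, "az": 0.072}
  ]
}}

```text
clock: 36.33
eef_pos: [608.5, 66.7, 115.5]
tcp_rot: [-3.141, 0.0, 0.46]
contact_force: [-0.3, -0.6, -0.1]
opening: 0.489
grasp_force: 60.8
```

Emit:
{"op": "step_arm", "data": {
  "moves": [
    {"tx": 1.0, "ty": -0.39, "tz": 0.02, "ax": 0, "ay": 0, "az": 0},
    {"tx": 1.0, "ty": -0.39, "tz": 0.02, "ax": 0, "ay": 0, "az": 0},
    {"tx": 1.0, "ty": -0.38, "tz": 0.01, "ax": 0, "ay": 0, "az": 0},
    {"tx": 1.0, "ty": -0.39, "tz": 0.02, "ax": 0, "ay": 0, "az": 0},
    {"tx": 1.0, "ty": -0.38, "tz": 0.01, "ax": 0, "ay": 0, "az": 0}
  ]
}}

```text
clock: 36.95
eef_pos: [698.5, 165.9, 113.3]
tcp_rot: [-3.141, 0.001, 0.465]
contact_force: [-0.4, -0.6, -0.6]
opening: 0.488
grasp_force: 60.8
```

Emit:
{"op": "step_arm", "data": {
  "moves": [
    {"tx": 0.4, "ty": -0.16, "tz": 0.01, "ax": 0, "ay": 0, "az": 0},
    {"tx": 0, "ty": 0, "tz": 0, "ax": 0, "ay": 0, "az": 0},
    {"tx": 0, "ty": 0, "tz": 0, "ax": 0, "ay": 0, "az": 0}
  ]
}}

```text
clock: 37.33
eef_pos: [704.7, 172.6, 113.3]
tcp_rot: [-3.141, 0.001, 0.465]
contact_force: [0.5, -0.2, 0.3]
opening: 0.487
grasp_force: 60.8
```

```bash
python3 plan.py 705.9,173,41,26.6; python3 -c "
from h import *;grab('wrist','w6.png')"
```

```text
t 37.33 at [704.7 172.6 113.3] 26.6 open 0.487 grip 60.8 F [ 0.5 -0.2  0.3]
wp 0 final yaw 26.6
[{"tx":0.02,"ty":0,"tz":1.0,"ax":0,"ay":0,"az":0},{"tx":0.02,"ty":0,"tz":1.0,"ax":0,"ay":0,"az":0},{"tx":0.01,"ty":0.01,"tz":0.89,"ax":0,"ay":0,"az":0}]
```

View pics/w6.png

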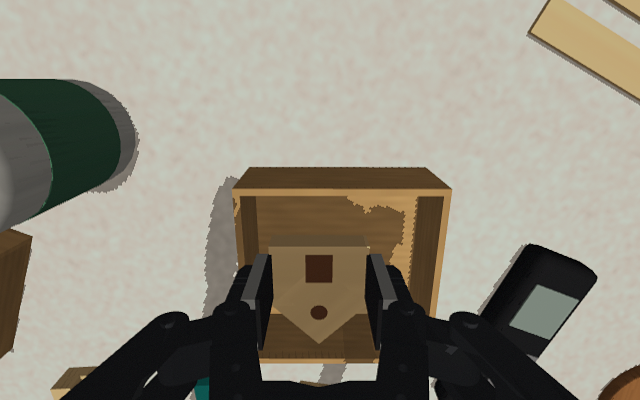

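The gable hangs straight with its roof to the near side (319,340), inside the box rim (columns 235–450). The strips at (590,40) have no burnt lines, so they aren't boards.

Emit:
{"op": "step_arm", "data": {
  "moves": [
    {"tx": 0.05, "ty": 0.04, "tz": 1.0, "ax": 0, "ay": 0, "az": 0},
    {"tx": 0, "ty": 0, "tz": 1.0, "ax": 0, "ay": 0, "az": 0},
    {"tx": 0, "ty": 0, "tz": 0.6, "ax": 0, "ay": 0, "az": 0},
    {"tx": 0, "ty": 0, "tz": 0.29, "ax": 0, "ay": 0, "az": 0},
    {"tx": 0, "ty": 0, "tz": 0, "ax": 0, "ay": 0, "az": 0}
  ]
}}

```text
clock: 38.0
eef_pos: [706.9, 172.8, 41.2]
tcp_rot: [-3.142, 0.0, 0.465]
contact_force: [0.4, 0.0, -0.9]
opening: 0.486
grasp_force: 60.8
```

Emit:
{"op": "step_arm", "data": {
  "moves": [
    {"tx": 0, "ty": 0, "tz": 0, "ax": 0, "ay": 0, "az": 0},
    {"tx": 0, "ty": 0, "tz": 0, "ax": 0, "ay": 0, "az": 0},
    {"tx": 0, "ty": 0, "tz": 0, "ax": 0, "ay": 0, "az": 0}
  ],
  "gripper": 0.56
}}

```text
clock: 38.38
eef_pos: [707.3, 173.1, 41.8]
tcp_rot: [3.141, -0.001, 0.465]
contact_force: [-0.2, -0.2, -0.3]
opening: 0.558
grasp_force: 0.0
```

Emit:
{"op": "step_arm", "data": {
  "moves": [
    {"tx": 0, "ty": 0, "tz": -1.0, "ax": 0, "ay": 0, "az": 0},
    {"tx": 0, "ty": 0, "tz": -1.0, "ax": 0, "ay": 0, "az": 0},
    {"tx": 0, "ty": 0, "tz": -1.0, "ax": 0, "ay": 0, "az": 0},
    {"tx": 0, "ty": 0, "tz": 0, "ax": 0, "ay": 0, "az": 0}
  ]
}}

```text
clock: 38.88
eef_pos: [708.5, 173.3, 118.8]
tcp_rot: [3.141, -0.004, 0.465]
contact_force: [-0.8, -0.6, 0.6]
opening: 0.56
grasp_force: 0.0
```

```bash
python3 - <<'E'
from fit import *; from plan import plan
for n in('top','scene'):
    p,d,K,T=grab(n);W=cloud(d,K,T)
    for c in ((550,88),(482,267.6)): print(n,fit(W,'block',np.array(c)))
    z=W[...,2];c=np.array([[.894,.448],[-.448,.894]]);L=(W[...,:2]-[680.9,147+(1.6 if n=='top' else -1.6)])@c.T
    k=(abs(L)<50).all(-1)&(z>12)&(z<45);print('in',k.sum(),L[k].mean(0),np.percentile(L[k],[2,98],axis=0),np.median(z[k]),np.percentile(z[k],95))
plan([(550.2,88.0,100,16.4)])
E
```

```text
top [5.504e+02 8.950e+01 1.048e+02 2.240e+01 9.000e-02 9.500e+01]
top None
in 64 [-29.81021173 -25.92057917] [[-47.3952932  -33.69815075]
 [ 12.83763801 -15.60406194]] 17.873155903672114 21.158826944096177
scene [5.502e+02 8.640e+01 1.066e+02 2.150e+01 1.300e-01 2.030e+02]
scene [4.822e+02 2.661e+02 1.206e+02 2.200e+01 1.800e-01 2.360e+02]
in 232 [28.43666829 12.14690531] [[  1.70926359 -10.82999164]
 [ 44.27618857  33.71718186]] 16.375711413442446 18.976633835107883
t 38.98 at [706.8 172.9 116. ] 26.6 open 0.562 grip 0.0 F [ 0.4 -0.5 -0.2]
wp 0 final yaw 16.4
[{"tx":-1.0,"ty":0.03,"tz":0.09,"ax":0,"ay":0,"az":0.114},{"tx":-1.0,"ty":0.21,"tz":0.09,"ax":0,"ay":0,"az":0},{"tx":-1.0,"ty":0.22,"tz":0.09,"ax":0,"ay":0,"az":0},{"tx":-1.0,"ty":0.21,"tz":0.09,"ax":0,"ay":0,"az":0},{"tx":-1.0,"ty":0.22,"tz":0.09,"ax":0,"ay":0,"az":0}]
[{"tx":-1.0,"ty":0.21,"tz":0.1,"ax":0,"ay":0,"az":0},{"tx":-0.99,"ty":0.22,"tz":0.09,"ax":0,"ay":0,"az":0}]
```

Both gables are down. Next is block A, plywood-coloured at top (293,176). The other plywood block is at (233,198). The turquoise (264,186), orange (228,239) and blue (280,248) ones are decoys. The w3 and w5 crops confirmed tan U-blocks at those two places.

Emit:
{"op": "step_arm", "data": {
  "moves": [
    {"tx": -1.0, "ty": 0.03, "tz": 0, "ax": 0, "ay": 0, "az": 0.114},
    {"tx": -1.0, "ty": 0.21, "tz": 0, "ax": 0, "ay": 0, "az": 0},
    {"tx": -1.0, "ty": 0.22, "tz": 0, "ax": 0, "ay": 0, "az": 0},
    {"tx": -1.0, "ty": 0.21, "tz": 0, "ax": 0, "ay": 0, "az": 0},
    {"tx": -1.0, "ty": 0.22, "tz": 0, "ax": 0, "ay": 0, "az": 0}
  ],
  "gripper": 0.78
}}

```text
clock: 39.6
eef_pos: [593.5, 111.7, 114.9]
tcp_rot: [-3.141, 0.002, 0.286]
contact_force: [-0.6, -0.7, -0.0]
opening: 0.78
grasp_force: 0.0
```

Emit:
{"op": "step_arm", "data": {
  "moves": [
    {"tx": -1.0, "ty": 0.21, "tz": 0.3, "ax": 0, "ay": 0, "az": 0},
    {"tx": -0.99, "ty": 0.22, "tz": 0.3, "ax": 0, "ay": 0, "az": 0},
    {"tx": 0, "ty": 0, "tz": 0, "ax": 0, "ay": 0, "az": 0},
    {"tx": 0, "ty": 0, "tz": 0, "ax": 0, "ay": 0, "az": 0}
  ]
}}

```text
clock: 40.1
eef_pos: [551.1, 88.1, 101.1]
tcp_rot: [-3.142, -0.0, 0.286]
contact_force: [0.1, -0.2, 0.2]
opening: 0.785
grasp_force: 0.0
```

```bash
python3 pick.py block 550.2 88 0 -90 533 -406 16 32
```

```text
fit [5.507e+02 8.810e+01 1.062e+02 2.130e+01 2.000e-02 3.323e+03]
part heading vs tool 106.2
t 40.15 at [551.5  88.3 101.3] 16.4 open 0.782 grip 0.0 F [-0.1 -0.   0.1]
wp 0 final yaw 16.4
[{"tx":-0.01,"ty":0,"tz":1.0,"ax":0,"ay":0,"az":0},{"tx":-0.01,"ty":0,"tz":1.0,"ax":0,"ay":0,"az":0},{"tx":-0.01,"ty":0,"tz":0.77,"ax":0,"ay":0,"az":0}]
wp 1 final yaw 16.4
[{"tx":0,"ty":0,"tz":-1.0,"ax":0,"ay":0,"az":0},{"tx":0,"ty":0,"tz":-1.0,"ax":0,"ay":0,"az":0},{"tx":0,"ty":0,"tz":-1.0,"ax":0,"ay":0,"az":0},{"tx":0,"ty":0,"tz":-0.52,"ax":0,"ay":0,"az":0}]
wp 2 final yaw 16.0
[{"tx":-0.33,"ty":1.0,"tz":0,"ax":0,"ay":0,"az":0.004},{"tx":-0.33,"ty":1.0,"tz":0,"ax":0,"ay":0,"az":0},{"tx":-0.33,"ty":1.0,"tz":0,"ax":0,"ay":0,"az":0},{"tx":-0.33,"ty":1.0,"tz":0,"ax":0,"ay":0,"az":0},{"tx":-0.33,"ty":1.0,"tz":0,"ax":0,"ay":0,"az":0}]
[{"tx":-0.33,"ty":1.0,"tz":0,"ax":0,"ay":0,"az":0},{"tx":-0.33,"ty":1.0,"tz":0,"ax":0,"ay":0,"az":0},{"tx":-0.32,"ty":1.0,"tz":0,"ax":0,"ay":0,"az":0},{"tx":-0.33,"ty":1.0,"tz":0,"ax":0,"ay":0,"az":0},{"tx":-0.32,"ty":1.0,"tz":0,"ax":0,"ay":0,"az":0}]
[{"tx":-0.33,"ty":1.0,"tz":0,"ax":0,"ay":0,"az":0},{"tx":-0.32,"ty":1.0,"tz":0,"ax":0,"ay":0,"az":0},{"tx":-0.33,"ty":1.0,"tz":0,"ax":0,"ay":0,"az":0},{"tx":-0.32,"ty":1.0,"tz":0,"ax":0,"ay":0,"az":0},{"tx":-0.33,"ty":1.0,"tz":0,"ax":0,"ay":0,"az":0}]
[{"tx":-0.32,"ty":1.0,"tz":0,"ax":0,"ay":0,"az":0},{"tx":-0.33,"ty":1.0,"tz":0,"ax":0,"ay":0,"az":0},{"tx":-0.32,"ty":1.0,"tz":0,"ax":0,"ay":0,"az":0},{"tx":-0.26,"ty":0.8,"tz":0,"ax":0,"ay":0,"az":0}]
```

Emit:
{"op": "step_arm", "data": {
  "moves": [
    {"tx": -0.03, "ty": 0, "tz": 1.0, "ax": 0, "ay": 0, "az": 0},
    {"tx": 0, "ty": 0, "tz": 1.0, "ax": 0, "ay": 0, "az": 0},
    {"tx": 0, "ty": 0, "tz": 0.77, "ax": 0, "ay": 0, "az": 0}
  ]
}}

```text
clock: 40.52
eef_pos: [550.4, 88.1, 31.1]
tcp_rot: [3.142, -0.0, 0.286]
contact_force: [0.2, -1.1, -0.2]
opening: 0.779
grasp_force: 0.0
```

Emit:
{"op": "step_arm", "data": {
  "moves": [
    {"tx": 0, "ty": 0, "tz": 0, "ax": 0, "ay": 0, "az": 0},
    {"tx": 0, "ty": 0, "tz": 0, "ax": 0, "ay": 0, "az": 0},
    {"tx": 0, "ty": 0, "tz": 0, "ax": 0, "ay": 0, "az": 0},
    {"tx": 0, "ty": 0, "tz": 0, "ax": 0, "ay": 0, "az": 0}
  ],
  "gripper": 0
}}

```text
clock: 41.02
eef_pos: [550.1, 87.8, 32.7]
tcp_rot: [3.141, -0.001, 0.286]
contact_force: [-0.4, 0.4, 0.5]
opening: 0.569
grasp_force: 61.8
```

Emit:
{"op": "step_arm", "data": {
  "moves": [
    {"tx": 0, "ty": 0, "tz": -1.0, "ax": 0, "ay": 0, "az": 0},
    {"tx": 0, "ty": 0, "tz": -1.0, "ax": 0, "ay": 0, "az": 0},
    {"tx": 0, "ty": 0, "tz": -1.0, "ax": 0, "ay": 0, "az": 0},
    {"tx": 0, "ty": 0, "tz": -0.6, "ax": 0, "ay": 0, "az": 0}
  ]
}}

```text
clock: 41.52
eef_pos: [550.2, 87.8, 123.6]
tcp_rot: [3.141, -0.002, 0.286]
contact_force: [0.1, -0.2, -0.6]
opening: 0.57
grasp_force: 62.0
```

Emit:
{"op": "step_arm", "data": {
  "moves": [
    {"tx": -0.29, "ty": 0.97, "tz": 0, "ax": 0, "ay": 0, "az": 0},
    {"tx": -0.29, "ty": 0.97, "tz": 0, "ax": 0, "ay": 0, "az": 0},
    {"tx": -0.29, "ty": 0.97, "tz": 0, "ax": 0, "ay": 0, "az": 0},
    {"tx": -0.29, "ty": 0.97, "tz": 0, "ax": 0, "ay": 0, "az": 0},
    {"tx": -0.29, "ty": 0.97, "tz": 0, "ax": 0, "ay": 0, "az": 0}
  ]
}}

```text
clock: 42.15
eef_pos: [548.9, -39.7, 122.0]
tcp_rot: [-3.142, 0.0, 0.286]
contact_force: [-0.3, 0.1, -0.9]
opening: 0.565
grasp_force: 62.0
```

Emit:
{"op": "step_arm", "data": {
  "moves": [
    {"tx": -0.29, "ty": 0.97, "tz": 0, "ax": 0, "ay": 0, "az": 0},
    {"tx": -0.29, "ty": 0.97, "tz": 0, "ax": 0, "ay": 0, "az": 0},
    {"tx": -0.29, "ty": 0.97, "tz": 0, "ax": 0, "ay": 0, "az": 0},
    {"tx": -0.29, "ty": 0.97, "tz": 0, "ax": 0, "ay": 0, "az": 0},
    {"tx": -0.29, "ty": 0.97, "tz": 0, "ax": 0, "ay": 0, "az": 0}
  ]
}}

```text
clock: 42.78
eef_pos: [548.3, -166.2, 121.9]
tcp_rot: [-3.141, 0.0, 0.286]
contact_force: [-0.4, -0.3, -0.3]
opening: 0.569
grasp_force: 62.0
```

Emit:
{"op": "step_arm", "data": {
  "moves": [
    {"tx": -0.29, "ty": 0.97, "tz": 0, "ax": 0, "ay": 0, "az": 0},
    {"tx": -0.29, "ty": 0.97, "tz": 0, "ax": 0, "ay": 0, "az": 0},
    {"tx": -0.29, "ty": 0.97, "tz": 0, "ax": 0, "ay": 0, "az": 0},
    {"tx": -0.29, "ty": 0.97, "tz": 0, "ax": 0, "ay": 0, "az": 0},
    {"tx": -0.29, "ty": 0.97, "tz": 0, "ax": 0, "ay": 0, "az": 0}
  ]
}}

```text
clock: 43.4
eef_pos: [547.8, -292.9, 121.9]
tcp_rot: [-3.141, 0.0, 0.286]
contact_force: [-0.0, 0.2, 0.3]
opening: 0.567
grasp_force: 62.0
```

Emit:
{"op": "step_arm", "data": {
  "moves": [
    {"tx": -0.29, "ty": 0.97, "tz": 0, "ax": 0, "ay": 0, "az": 0},
    {"tx": -0.29, "ty": 0.97, "tz": 0, "ax": 0, "ay": 0, "az": 0},
    {"tx": -0.29, "ty": 0.97, "tz": 0, "ax": 0, "ay": 0, "az": 0},
    {"tx": -0.29, "ty": 0.97, "tz": 0, "ax": 0, "ay": 0, "az": 0},
    {"tx": -0.29, "ty": 0.97, "tz": 0, "ax": 0, "ay": 0, "az": 0}
  ]
}}

```text
clock: 44.02
eef_pos: [547.3, -420.2, 122.0]
tcp_rot: [-3.142, 0.0, 0.286]
contact_force: [-0.0, 0.8, 0.1]
opening: 0.565
grasp_force: 62.0
```

Emit:
{"op": "step_arm", "data": {
  "moves": [
    {"tx": 0, "ty": 0, "tz": 0, "ax": 0, "ay": 0, "az": 0},
    {"tx": 0, "ty": 0, "tz": 0, "ax": 0, "ay": 0, "az": 0}
  ]
}}

```text
clock: 44.28
eef_pos: [547.1, -418.4, 121.8]
tcp_rot: [-3.141, 0.0, 0.285]
contact_force: [-0.1, -0.4, 0.0]
opening: 0.565
grasp_force: 62.0
```

```bash
python3 plan.py 549.8,-419.2,44,16.4; python3 -c "
from h import *;p,d,K,T=grab('wrist','w7.png');W=cloud(d,K,T);z=W[...,2]
k=(abs(z-49)<5)&(np.hypot(W[...,0]-532,W[...,1]+424)<72);Q=W[k][:,:2];print(k.sum())
A=np.c_[2*Q,np.ones(len(Q))];s=np.linalg.lstsq(A,(Q**2).sum(1),rcond=None)[0];print('tin',s[:2],(s[2]+s[:2]@s[:2])**.5)"
```

```text
t 44.27 at [ 547.1 -418.4  121.8] 16.4 open 0.565 grip 62.0 F [-0.1 -0.4  0. ]
wp 0 final yaw 16.4
[{"tx":0.03,"ty":0.02,"tz":1.0,"ax":0,"ay":0,"az":0},{"tx":0.03,"ty":0.02,"tz":1.0,"ax":0,"ay":0,"az":0},{"tx":0.03,"ty":0.02,"tz":1.0,"ax":0,"ay":0,"az":0},{"tx":0.01,"ty":0,"tz":0.11,"ax":0,"ay":0,"az":0}]
3225
tin [ 533.67677368 -424.68678944] 57.820404714059684
```

View pics/w7.png

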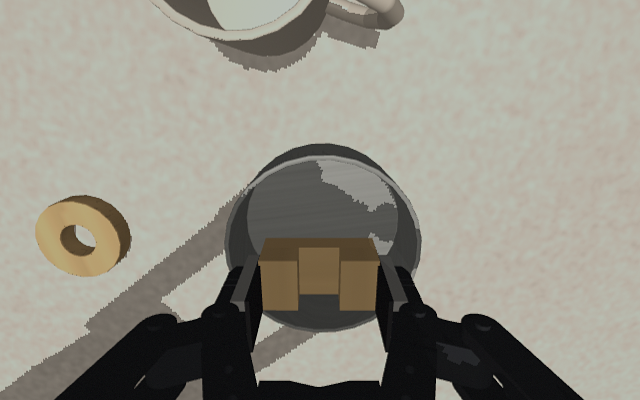

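The block sits level in the grip at (319,275), above the tin (circle centred about (323,240)). The mug at top is clear.

Emit:
{"op": "step_arm", "data": {
  "moves": [
    {"tx": 0.03, "ty": 0.05, "tz": 1.0, "ax": 0, "ay": 0, "az": 0},
    {"tx": 0, "ty": 0, "tz": 1.0, "ax": 0, "ay": 0, "az": 0},
    {"tx": 0, "ty": 0, "tz": 0.7, "ax": 0, "ay": 0, "az": 0},
    {"tx": 0, "ty": 0, "tz": 0.4, "ax": 0, "ay": 0, "az": 0},
    {"tx": 0, "ty": 0, "tz": 0, "ax": 0, "ay": 0, "az": 0}
  ]
}}

```text
clock: 44.95
eef_pos: [548.3, -419.1, 44.1]
tcp_rot: [-3.141, 0.001, 0.286]
contact_force: [0.2, 0.4, -0.4]
opening: 0.566
grasp_force: 62.0
```

Emit:
{"op": "step_arm", "data": {
  "moves": [
    {"tx": 0, "ty": 0, "tz": 0, "ax": 0, "ay": 0, "az": 0},
    {"tx": 0, "ty": 0, "tz": 0, "ax": 0, "ay": 0, "az": 0},
    {"tx": 0, "ty": 0, "tz": 0, "ax": 0, "ay": 0, "az": 0}
  ],
  "gripper": 0.64
}}

```text
clock: 45.32
eef_pos: [548.6, -419.7, 45.1]
tcp_rot: [3.141, -0.001, 0.286]
contact_force: [0.6, 0.2, 0.1]
opening: 0.644
grasp_force: 0.0
```

Emit:
{"op": "step_arm", "data": {
  "moves": [
    {"tx": 0, "ty": 0, "tz": -1.0, "ax": 0, "ay": 0, "az": 0},
    {"tx": 0, "ty": 0, "tz": -1.0, "ax": 0, "ay": 0, "az": 0},
    {"tx": 0, "ty": 0, "tz": -1.0, "ax": 0, "ay": 0, "az": 0},
    {"tx": 0, "ty": 0, "tz": 0, "ax": 0, "ay": 0, "az": 0}
  ]
}}

```text
clock: 45.82
eef_pos: [549.6, -420.4, 122.0]
tcp_rot: [3.138, -0.003, 0.286]
contact_force: [0.3, 0.3, -0.3]
opening: 0.637
grasp_force: 0.0
```

```bash
python3 - <<'E'
from fit import *; from plan import plan
for n in('top','scene'):
    p,d,K,T=grab(n);W=cloud(d,K,T)
    print(n,fit(W,'block',np.array((482,267.6))),fit(W,'wheel',np.array((475,-261))))
    z=W[...,2];k=(np.hypot(W[...,0]-533.3,W[...,1]+424.5)<50)&(z>11)&(z<48);print('in',k.sum(),W[k].mean(0) if k.any() else '',np.percentile(z[k],[50,95]) if k.any() else '')
plan([(482.3,267.7,100,30.2)])
E
```

```text
top [4.824e+02 2.693e+02 1.205e+02 2.360e+01 1.000e-01 1.480e+02] [ 475.4  -259.7     3.7    16.8     1.53  265.  ]
in 47 [ 545.08868913 -400.24809856   23.19361578] [26.21819444 31.52901997]
scene [4.821e+02 2.662e+02 1.210e+02 2.230e+01 1.700e-01 2.380e+02] [ 474.6  -263.2    14.6    15.7     0.94  213.  ]
in 78 [ 552.02655283 -425.96699975   24.18299866] [25.91273243 29.58201154]
t 45.92 at [ 548.3 -419.4  119.4] 16.4 open 0.643 grip 0.0 F [-0.1 -0.4 -0.2]
wp 0 final yaw 30.2
[{"tx":0.19,"ty":-1.0,"tz":0.03,"ax":0,"ay":0,"az":-0.115},{"tx":0.39,"ty":-1.0,"tz":0.03,"ax":0,"ay":0,"az":-0.039},{"tx":0.46,"ty":-1.0,"tz":0.03,"ax":0,"ay":0,"az":0},{"tx":0.46,"ty":-1.0,"tz":0.03,"ax":0,"ay":0,"az":0},{"tx":0.46,"ty":-1.0,"tz":0.03,"ax":0,"ay":0,"az":0}]
[{"tx":0.46,"ty":-1.0,"tz":0.03,"ax":0,"ay":0,"az":0},{"tx":0.46,"ty":-1.0,"tz":0.03,"ax":0,"ay":0,"az":0},{"tx":0.46,"ty":-1.0,"tz":0.03,"ax":0,"ay":0,"az":0},{"tx":0.46,"ty":-1.0,"tz":0.03,"ax":0,"ay":0,"az":0},{"tx":0.46,"ty":-1.0,"tz":0.03,"ax":0,"ay":0,"az":0}]
[{"tx":0.46,"ty":-1.0,"tz":0.03,"ax":0,"ay":0,"az":0},{"tx":0.46,"ty":-1.0,"tz":0.03,"ax":0,"ay":0,"az":0},{"tx":0.46,"ty":-1.0,"tz":0.03,"ax":0,"ay":0,"az":0},{"tx":0.46,"ty":-1.0,"tz":0.03,"ax":0,"ay":0,"az":0},{"tx":0.46,"ty":-1.0,"tz":0.03,"ax":0,"ay":0,"az":0}]
[{"tx":0.46,"ty":-1.0,"tz":0.03,"ax":0,"ay":0,"az":0},{"tx":0.46,"ty":-1.0,"tz":0.03,"ax":0,"ay":0,"az":0},{"tx":0.46,"ty":-1.0,"tz":0.03,"ax":0,"ay":0,"az":0},{"tx":0.46,"ty":-1.0,"tz":0.03,"ax":0,"ay":0,"az":0},{"tx":0.46,"ty":-1.0,"tz":0.03,"ax":0,"ay":0,"az":0}]
[{"tx":0.46,"ty":-1.0,"tz":0.03,"ax":0,"ay":0,"az":0},{"tx":0.47,"ty":-1.0,"tz":0.03,"ax":0,"ay":0,"az":0},{"tx":0.46,"ty":-1.0,"tz":0.04,"ax":0,"ay":0,"az":0},{"tx":0.47,"ty":-1.0,"tz":0.03,"ax":0,"ay":0,"az":0},{"tx":0.46,"ty":-1.0,"tz":0.04,"ax":0,"ay":0,"az":0}]
[{"tx":0.09,"ty":-0.18,"tz":0,"ax":0,"ay":0,"az":0}]
```

Block A is in, top at about 27 mm. Now block B.

Emit:
{"op": "step_arm", "data": {
  "moves": [
    {"tx": 0.19, "ty": -1.0, "tz": 0, "ax": 0, "ay": 0, "az": -0.115},
    {"tx": 0.39, "ty": -1.0, "tz": 0, "ax": 0, "ay": 0, "az": -0.039},
    {"tx": 0.46, "ty": -1.0, "tz": 0, "ax": 0, "ay": 0, "az": 0},
    {"tx": 0.46, "ty": -1.0, "tz": 0, "ax": 0, "ay": 0, "az": 0},
    {"tx": 0.46, "ty": -1.0, "tz": 0, "ax": 0, "ay": 0, "az": 0}
  ],
  "gripper": 0.78
}}

```text
clock: 46.55
eef_pos: [534.6, -283.9, 118.4]
tcp_rot: [-3.14, 0.001, 0.528]
contact_force: [0.6, -0.4, -0.2]
opening: 0.78
grasp_force: 0.0
```

Emit:
{"op": "step_arm", "data": {
  "moves": [
    {"tx": 0.46, "ty": -1.0, "tz": 0, "ax": 0, "ay": 0, "az": 0},
    {"tx": 0.46, "ty": -1.0, "tz": 0, "ax": 0, "ay": 0, "az": 0},
    {"tx": 0.46, "ty": -1.0, "tz": 0, "ax": 0, "ay": 0, "az": 0},
    {"tx": 0.46, "ty": -1.0, "tz": 0, "ax": 0, "ay": 0, "az": 0},
    {"tx": 0.46, "ty": -1.0, "tz": 0, "ax": 0, "ay": 0, "az": 0}
  ]
}}

```text
clock: 47.18
eef_pos: [521.5, -147.0, 118.9]
tcp_rot: [-3.141, 0.001, 0.528]
contact_force: [-0.4, 0.2, -0.3]
opening: 0.778
grasp_force: 0.0
```

Emit:
{"op": "step_arm", "data": {
  "moves": [
    {"tx": 0.46, "ty": -1.0, "tz": 0, "ax": 0, "ay": 0, "az": 0},
    {"tx": 0.46, "ty": -1.0, "tz": 0, "ax": 0, "ay": 0, "az": 0},
    {"tx": 0.46, "ty": -1.0, "tz": 0, "ax": 0, "ay": 0, "az": 0},
    {"tx": 0.46, "ty": -1.0, "tz": 0, "ax": 0, "ay": 0, "az": 0},
    {"tx": 0.46, "ty": -1.0, "tz": 0, "ax": 0, "ay": 0, "az": 0}
  ]
}}

```text
clock: 47.8
eef_pos: [508.1, -10.2, 119.0]
tcp_rot: [-3.141, 0.001, 0.528]
contact_force: [0.8, 0.8, -0.6]
opening: 0.78
grasp_force: 0.0
```

Emit:
{"op": "step_arm", "data": {
  "moves": [
    {"tx": 0.46, "ty": -1.0, "tz": 0, "ax": 0, "ay": 0, "az": 0},
    {"tx": 0.46, "ty": -1.0, "tz": 0, "ax": 0, "ay": 0, "az": 0},
    {"tx": 0.46, "ty": -1.0, "tz": 0, "ax": 0, "ay": 0, "az": 0},
    {"tx": 0.46, "ty": -1.0, "tz": 0, "ax": 0, "ay": 0, "az": 0},
    {"tx": 0.46, "ty": -1.0, "tz": 0, "ax": 0, "ay": 0, "az": 0}
  ]
}}

```text
clock: 48.42
eef_pos: [494.8, 126.7, 119.0]
tcp_rot: [-3.141, 0.001, 0.528]
contact_force: [0.8, 0.5, -0.3]
opening: 0.781
grasp_force: 0.0
```

Emit:
{"op": "step_arm", "data": {
  "moves": [
    {"tx": 0.46, "ty": -1.0, "tz": 0, "ax": 0, "ay": 0, "az": 0},
    {"tx": 0.47, "ty": -1.0, "tz": 0, "ax": 0, "ay": 0, "az": 0},
    {"tx": 0.46, "ty": -1.0, "tz": 0, "ax": 0, "ay": 0, "az": 0},
    {"tx": 0.47, "ty": -1.0, "tz": 0.3, "ax": 0, "ay": 0, "az": 0},
    {"tx": 0.46, "ty": -1.0, "tz": 0.3, "ax": 0, "ay": 0, "az": 0}
  ]
}}

```text
clock: 49.05
eef_pos: [482.0, 263.8, 103.9]
tcp_rot: [-3.142, 0.001, 0.528]
contact_force: [-0.0, 0.0, 0.1]
opening: 0.782
grasp_force: 0.0
```

Emit:
{"op": "step_arm", "data": {
  "moves": [
    {"tx": 0.09, "ty": -0.18, "tz": 0.2, "ax": 0, "ay": 0, "az": 0},
    {"tx": 0, "ty": 0, "tz": 0, "ax": 0, "ay": 0, "az": 0},
    {"tx": 0, "ty": 0, "tz": 0, "ax": 0, "ay": 0, "az": 0}
  ]
}}

```text
clock: 49.42
eef_pos: [482.3, 267.0, 99.5]
tcp_rot: [3.141, 0.001, 0.527]
contact_force: [0.2, 0.6, 0.1]
opening: 0.781
grasp_force: 0.0
```

```bash
python3 pick.py block 482.3 267.7 0 -90 518.9 -428.7 16.4 32
```

```text
fit [4.827e+02 2.677e+02 1.205e+02 2.140e+01 2.000e-02 3.379e+03]
part heading vs tool 120.5
t 49.48 at [482.5 267.   99.7] 30.2 open 0.779 grip 0.0 F [ 0.3 -0.   1.2]
wp 0 final yaw 30.5
[{"tx":0.01,"ty":-0.01,"tz":1.0,"ax":0,"ay":0,"az":-0.003},{"tx":0.01,"ty":-0.01,"tz":1.0,"ax":0,"ay":0,"az":0},{"tx":0,"ty":0,"tz":0.71,"ax":0,"ay":0,"az":0}]
wp 1 final yaw 30.5
[{"tx":0,"ty":0,"tz":-1.0,"ax":0,"ay":0,"az":0},{"tx":0,"ty":0,"tz":-1.0,"ax":0,"ay":0,"az":0},{"tx":0,"ty":0,"tz":-1.0,"ax":0,"ay":0,"az":0},{"tx":0,"ty":0,"tz":-0.52,"ax":0,"ay":0,"az":0}]
wp 2 final yaw 16.4
[{"tx":-0.52,"ty":1.0,"tz":0,"ax":0,"ay":0,"az":0.115},{"tx":-0.31,"ty":1.0,"tz":0,"ax":0,"ay":0,"az":0.041},{"tx":-0.24,"ty":1.0,"tz":0,"ax":0,"ay":0,"az":0},{"tx":-0.24,"ty":1.0,"tz":0,"ax":0,"ay":0,"az":0},{"tx":-0.24,"ty":1.0,"tz":0,"ax":0,"ay":0,"az":0}]
[{"tx":-0.24,"ty":1.0,"tz":0,"ax":0,"ay":0,"az":0},{"tx":-0.24,"ty":1.0,"tz":0,"ax":0,"ay":0,"az":0},{"tx":-0.24,"ty":1.0,"tz":0,"ax":0,"ay":0,"az":0},{"tx":-0.24,"ty":1.0,"tz":0,"ax":0,"ay":0,"az":0},{"tx":-0.24,"ty":1.0,"tz":0,"ax":0,"ay":0,"az":0}]
[{"tx":-0
[... 199 characters left out ...]
0.24,"ty":1.0,"tz":0,"ax":0,"ay":0,"az":0}]
[{"tx":-0.24,"ty":1.0,"tz":0,"ax":0,"ay":0,"az":0},{"tx":-0.24,"ty":1.0,"tz":0,"ax":0,"ay":0,"az":0},{"tx":-0.24,"ty":1.0,"tz":0,"ax":0,"ay":0,"az":0},{"tx":-0.24,"ty":1.0,"tz":0,"ax":0,"ay":0,"az":0},{"tx":-0.24,"ty":1.0,"tz":0,"ax":0,"ay":0,"az":0}]
[{"tx":-0.24,"ty":1.0,"tz":0,"ax":0,"ay":0,"az":0},{"tx":-0.24,"ty":1.0,"tz":0,"ax":0,"ay":0,"az":0},{"tx":-0.23,"ty":1.0,"tz":0,"ax":0,"ay":0,"az":0},{"tx":-0.24,"ty":1.0,"tz":0,"ax":0,"ay":0,"az":0},{"tx":-0.23,"ty":1.0,"tz":0,"ax":0,"ay":0,"az":0}]
[{"tx":-0.24,"ty":1.0,"tz":0,"ax":0,"ay":0,"az":0},{"tx":-0.23,"ty":1.0,"tz":0,"ax":0,"ay":0,"az":0},{"tx":-0.01,"ty":0.02,"tz":0,"ax":0,"ay":0,"az":0}]
```

Emit:
{"op": "step_arm", "data": {
  "moves": [
    {"tx": 0.02, "ty": -0.02, "tz": 1.0, "ax": 0, "ay": 0, "az": -0.003},
    {"tx": 0, "ty": 0, "tz": 1.0, "ax": 0, "ay": 0, "az": 0},
    {"tx": 0, "ty": 0, "tz": 0.71, "ax": 0, "ay": 0, "az": 0}
  ]
}}

```text
clock: 49.85
eef_pos: [482.6, 267.8, 31.1]
tcp_rot: [3.142, 0.0, 0.532]
contact_force: [-0.4, 0.2, 0.3]
opening: 0.781
grasp_force: 0.0
```

Emit:
{"op": "step_arm", "data": {
  "moves": [
    {"tx": 0, "ty": 0, "tz": 0, "ax": 0, "ay": 0, "az": 0},
    {"tx": 0, "ty": 0, "tz": 0, "ax": 0, "ay": 0, "az": 0},
    {"tx": 0, "ty": 0, "tz": 0, "ax": 0, "ay": 0, "az": 0},
    {"tx": 0, "ty": 0, "tz": 0, "ax": 0, "ay": 0, "az": 0}
  ],
  "gripper": 0
}}

```text
clock: 50.35
eef_pos: [483.0, 268.7, 32.4]
tcp_rot: [3.142, -0.001, 0.532]
contact_force: [-0.2, 0.2, -0.4]
opening: 0.565
grasp_force: 62.1
```

Emit:
{"op": "step_arm", "data": {
  "moves": [
    {"tx": 0, "ty": 0, "tz": -1.0, "ax": 0, "ay": 0, "az": 0},
    {"tx": 0, "ty": 0, "tz": -1.0, "ax": 0, "ay": 0, "az": 0},
    {"tx": 0, "ty": 0, "tz": -1.0, "ax": 0, "ay": 0, "az": 0},
    {"tx": 0, "ty": 0, "tz": -0.6, "ax": 0, "ay": 0, "az": 0}
  ]
}}

```text
clock: 50.85
eef_pos: [483.1, 268.7, 123.2]
tcp_rot: [3.142, -0.002, 0.533]
contact_force: [-0.1, -0.9, -1.2]
opening: 0.567
grasp_force: 62.1
```

Emit:
{"op": "step_arm", "data": {
  "moves": [
    {"tx": -0.52, "ty": 1.0, "tz": 0, "ax": 0, "ay": 0, "az": 0.115},
    {"tx": -0.31, "ty": 1.0, "tz": 0, "ax": 0, "ay": 0, "az": 0.041},
    {"tx": -0.24, "ty": 1.0, "tz": 0, "ax": 0, "ay": 0, "az": 0},
    {"tx": -0.24, "ty": 1.0, "tz": 0, "ax": 0, "ay": 0, "az": 0},
    {"tx": -0.24, "ty": 1.0, "tz": 0, "ax": 0, "ay": 0, "az": 0}
  ]
}}

```text
clock: 51.48
eef_pos: [489.3, 136.4, 121.7]
tcp_rot: [-3.142, 0.0, 0.288]
contact_force: [0.6, 0.1, -0.1]
opening: 0.571
grasp_force: 62.2
```

Emit:
{"op": "step_arm", "data": {
  "moves": [
    {"tx": -0.24, "ty": 1.0, "tz": 0, "ax": 0, "ay": 0, "az": 0},
    {"tx": -0.24, "ty": 1.0, "tz": 0, "ax": 0, "ay": 0, "az": 0},
    {"tx": -0.24, "ty": 1.0, "tz": 0, "ax": 0, "ay": 0, "az": 0},
    {"tx": -0.24, "ty": 1.0, "tz": 0, "ax": 0, "ay": 0, "az": 0},
    {"tx": -0.24, "ty": 1.0, "tz": 0, "ax": 0, "ay": 0, "az": 0}
  ]
}}

```text
clock: 52.1
eef_pos: [496.0, 8.0, 121.7]
tcp_rot: [-3.142, 0.0, 0.287]
contact_force: [0.2, -0.7, -0.5]
opening: 0.565
grasp_force: 62.2
```

Emit:
{"op": "step_arm", "data": {
  "moves": [
    {"tx": -0.24, "ty": 1.0, "tz": 0, "ax": 0, "ay": 0, "az": 0},
    {"tx": -0.24, "ty": 1.0, "tz": 0, "ax": 0, "ay": 0, "az": 0},
    {"tx": -0.24, "ty": 1.0, "tz": 0, "ax": 0, "ay": 0, "az": 0},
    {"tx": -0.24, "ty": 1.0, "tz": 0, "ax": 0, "ay": 0, "az": 0},
    {"tx": -0.24, "ty": 1.0, "tz": 0, "ax": 0, "ay": 0, "az": 0}
  ]
}}

```text
clock: 52.72
eef_pos: [502.6, -120.4, 121.7]
tcp_rot: [-3.141, 0.0, 0.287]
contact_force: [1.1, -0.1, 0.4]
opening: 0.565
grasp_force: 62.2
```

Emit:
{"op": "step_arm", "data": {
  "moves": [
    {"tx": -0.24, "ty": 1.0, "tz": 0, "ax": 0, "ay": 0, "az": 0},
    {"tx": -0.24, "ty": 1.0, "tz": 0, "ax": 0, "ay": 0, "az": 0},
    {"tx": -0.24, "ty": 1.0, "tz": 0, "ax": 0, "ay": 0, "az": 0},
    {"tx": -0.24, "ty": 1.0, "tz": 0, "ax": 0, "ay": 0, "az": 0},
    {"tx": -0.24, "ty": 1.0, "tz": 0, "ax": 0, "ay": 0, "az": 0}
  ]
}}

```text
clock: 53.35
eef_pos: [509.2, -248.7, 121.6]
tcp_rot: [-3.141, 0.0, 0.287]
contact_force: [0.4, 0.2, -0.8]
opening: 0.567
grasp_force: 62.2
```

Emit:
{"op": "step_arm", "data": {
  "moves": [
    {"tx": -0.24, "ty": 1.0, "tz": 0, "ax": 0, "ay": 0, "az": 0},
    {"tx": -0.24, "ty": 1.0, "tz": 0, "ax": 0, "ay": 0, "az": 0},
    {"tx": -0.23, "ty": 1.0, "tz": 0, "ax": 0, "ay": 0, "az": 0},
    {"tx": -0.24, "ty": 1.0, "tz": 0, "ax": 0, "ay": 0, "az": 0},
    {"tx": -0.23, "ty": 1.0, "tz": 0, "ax": 0, "ay": 0, "az": 0}
  ]
}}

```text
clock: 53.98
eef_pos: [516.6, -377.9, 121.7]
tcp_rot: [-3.142, 0.0, 0.287]
contact_force: [0.1, -1.0, 0.5]
opening: 0.567
grasp_force: 62.2
```

Emit:
{"op": "step_arm", "data": {
  "moves": [
    {"tx": -0.24, "ty": 1.0, "tz": 0, "ax": 0, "ay": 0, "az": 0},
    {"tx": -0.23, "ty": 1.0, "tz": 0, "ax": 0, "ay": 0, "az": 0},
    {"tx": -0.01, "ty": 0.02, "tz": 0, "ax": 0, "ay": 0, "az": 0},
    {"tx": 0, "ty": 0, "tz": 0, "ax": 0, "ay": 0, "az": 0},
    {"tx": 0, "ty": 0, "tz": 0, "ax": 0, "ay": 0, "az": 0}
  ]
}}

```text
clock: 54.6
eef_pos: [519.3, -427.3, 121.7]
tcp_rot: [-3.141, 0.0, 0.288]
contact_force: [0.4, 0.5, 0.1]
opening: 0.567
grasp_force: 62.2
```

```bash
python3 plan.py 518.9,-428.7,44,16.4; python3 -c "
from h import *;p,d,K,T=grab('wrist','w8.png')"
```

```text
t 54.6 at [ 519.3 -427.3  121.7] 16.5 open 0.567 grip 62.2 F [0.4 0.5 0.1]
wp 0 final yaw 16.5
[{"tx":-0.01,"ty":0.02,"tz":1.0,"ax":0,"ay":0,"az":0},{"tx":-0.01,"ty":0.01,"tz":1.0,"ax":0,"ay":0,"az":0},{"tx":-0.01,"ty":0.02,"tz":1.0,"ax":0,"ay":0,"az":0},{"tx":0,"ty":0,"tz":0.11,"ax":0,"ay":0,"az":0}]
```

View pics/w8.png

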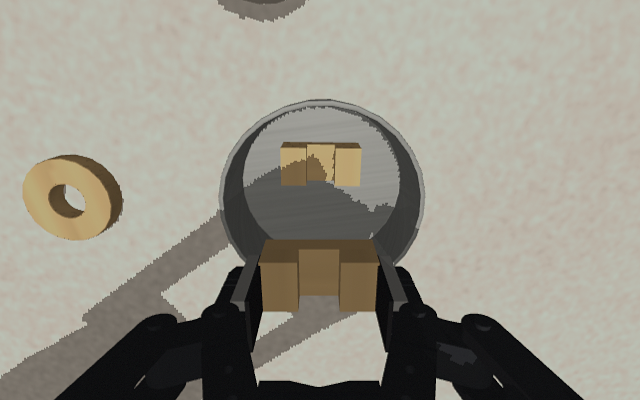

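Block A lies flat in the far half of the tin at (320,165). Block B hangs level over the near half at (319,275).

Emit:
{"op": "step_arm", "data": {
  "moves": [
    {"tx": -0.02, "ty": 0.05, "tz": 1.0, "ax": 0, "ay": 0, "az": 0},
    {"tx": 0, "ty": 0, "tz": 1.0, "ax": 0, "ay": 0, "az": 0},
    {"tx": 0, "ty": 0, "tz": 0.7, "ax": 0, "ay": 0, "az": 0},
    {"tx": 0, "ty": 0, "tz": 0.4, "ax": 0, "ay": 0, "az": 0},
    {"tx": 0, "ty": 0, "tz": 0, "ax": 0, "ay": 0, "az": 0}
  ]
}}

```text
clock: 55.28
eef_pos: [519.1, -429.1, 43.8]
tcp_rot: [-3.141, 0.001, 0.288]
contact_force: [0.3, -0.2, -0.4]
opening: 0.568
grasp_force: 62.2
```

Emit:
{"op": "step_arm", "data": {
  "moves": [
    {"tx": 0, "ty": 0, "tz": 0, "ax": 0, "ay": 0, "az": 0},
    {"tx": 0, "ty": 0, "tz": 0, "ax": 0, "ay": 0, "az": 0},
    {"tx": 0, "ty": 0, "tz": 0, "ax": 0, "ay": 0, "az": 0}
  ],
  "gripper": 0.64
}}

```text
clock: 55.65
eef_pos: [519.5, -429.6, 44.9]
tcp_rot: [3.141, -0.001, 0.287]
contact_force: [-0.6, 0.5, 0.3]
opening: 0.64
grasp_force: 0.0
```

Emit:
{"op": "step_arm", "data": {
  "moves": [
    {"tx": 0, "ty": 0, "tz": -1.0, "ax": 0, "ay": 0, "az": 0},
    {"tx": 0, "ty": 0, "tz": -1.0, "ax": 0, "ay": 0, "az": 0},
    {"tx": 0, "ty": 0, "tz": -1.0, "ax": 0, "ay": 0, "az": 0},
    {"tx": 0, "ty": 0, "tz": 0, "ax": 0, "ay": 0, "az": 0}
  ]
}}

```text
clock: 56.15
eef_pos: [520.4, -430.4, 121.6]
tcp_rot: [3.138, -0.002, 0.287]
contact_force: [-0.2, -0.6, -0.6]
opening: 0.637
grasp_force: 0.0
```

```bash
python3 - <<'E'
from fit import *; from plan import plan
for n in('top','scene'):
    p,d,K,T=grab(n);W=cloud(d,K,T)
    print(n,fit(W,'wheel',np.array((475,-261))))
    z=W[...,2];k=(np.hypot(W[...,0]-533.3,W[...,1]+424.5)<50)&(z>11)&(z<48);print('in',k.sum(),W[k].mean(0) if k.any() else '',np.percentile(z[k],[50,95]) if k.any() else '')
plan([(475.1,-261.1,110,60)])
E
```

```text
top [ 475.5  -259.6     2.3    16.7     1.42  269.  ]
in 205 [ 541.44921977 -414.70929439   23.03504232] [24.83379317 31.29361469]
scene [ 475.1  -263.2    26.8    16.      0.96  215.  ]
in 182 [ 534.58037989 -427.92140639   23.60166369] [25.22458193 29.23264883]
t 56.25 at [ 519.1 -429.3  119.1] 16.5 open 0.639 grip 0.0 F [-0.1  0.7 -0.7]
wp 0 final yaw 60.0
[{"tx":0.03,"ty":-1.0,"tz":0.05,"ax":0,"ay":0,"az":-0.115},{"tx":0.22,"ty":-1.0,"tz":0.05,"ax":0,"ay":0,"az":-0.115},{"tx":0.41,"ty":-1.0,"tz":0.06,"ax":0,"ay":0,"az":-0.115},{"tx":0.65,"ty":-1.0,"tz":0.06,"ax":0,"ay":0,"az":-0.115},{"tx":0.94,"ty":-1.0,"tz":0.07,"ax":0,"ay":0,"az":-0.024}]
[{"tx":0.91,"ty":-0.9,"tz":0.07,"ax":0,"ay":0,"az":0}]
```

Emit:
{"op": "step_arm", "data": {
  "moves": [
    {"tx": 0.03, "ty": -1.0, "tz": 0, "ax": 0, "ay": 0, "az": -0.115},
    {"tx": 0.22, "ty": -1.0, "tz": 0, "ax": 0, "ay": 0, "az": -0.115},
    {"tx": 0.41, "ty": -1.0, "tz": 0, "ax": 0, "ay": 0, "az": -0.115},
    {"tx": 0.65, "ty": -1.0, "tz": 0, "ax": 0, "ay": 0, "az": -0.115},
    {"tx": 0.94, "ty": -1.0, "tz": 0.1, "ax": 0, "ay": 0, "az": -0.024}
  ],
  "gripper": 1.0
}}

```text
clock: 56.88
eef_pos: [482.6, -291.2, 115.7]
tcp_rot: [-3.14, -0.0, 1.051]
contact_force: [0.5, 0.0, 0.7]
opening: 0.997
grasp_force: 0.0
```

Emit:
{"op": "step_arm", "data": {
  "moves": [
    {"tx": 0.91, "ty": -0.9, "tz": 0.3, "ax": 0, "ay": 0, "az": 0},
    {"tx": 0, "ty": 0, "tz": 0, "ax": 0, "ay": 0, "az": 0},
    {"tx": 0, "ty": 0, "tz": 0, "ax": 0, "ay": 0, "az": 0}
  ]
}}

```text
clock: 57.25
eef_pos: [475.5, -261.5, 108.9]
tcp_rot: [-3.141, 0.0, 1.048]
contact_force: [0.4, -0.1, -0.1]
opening: 1.0
grasp_force: 0.0
```

```bash
python3 - <<'E'
from fit import *; from plan import plan
p,d,K,T=grab('wrist');W=cloud(d,K,T)
f=fit(W,'wheel',np.array((475.1,-261.2)),rad=60);print(f)
plan([(f[0],f[1],30,60),(f[0],f[1],150,60)])
z=W[...,2]
k=(np.hypot(W[...,0]-670,W[...,1]+164)<70)&(z>6)&(z<14);print(k.sum(), cv2.minEnclosingCircle(W[k][:,:2].astype(np.float32)) if k.any() else '')
E
```

```text
[ 4.754e+02 -2.614e+02  1.900e+01  1.530e+01  5.500e-01  5.370e+03]
t 57.3 at [ 475.7 -261.9  109.1] 60.0 open 1.002 grip 0.0 F [0.3 0.5 1.3]
wp 0 final yaw 60.0
[{"tx":0,"ty":-0.01,"tz":1.0,"ax":0,"ay":0,"az":0},{"tx":0.01,"ty":0,"tz":1.0,"ax":0,"ay":0,"az":0},{"tx":0,"ty":-0.01,"tz":1.0,"ax":0,"ay":0,"az":0},{"tx":0,"ty":0,"tz":0.16,"ax":0,"ay":0,"az":0}]
wp 1 final yaw 60.0
[{"tx":0,"ty":0,"tz":-1.0,"ax":0,"ay":0,"az":0},{"tx":0,"ty":0,"tz":-1.0,"ax":0,"ay":0,"az":0},{"tx":0,"ty":0,"tz":-1.0,"ax":0,"ay":0,"az":0},{"tx":0,"ty":0,"tz":-1.0,"ax":0,"ay":0,"az":0},{"tx":0,"ty":0,"tz":-0.8,"ax":0,"ay":0,"az":0}]
0
```

Emit:
{"op": "step_arm", "data": {
  "moves": [
    {"tx": 0, "ty": -0.01, "tz": 1.0, "ax": 0, "ay": 0, "az": 0},
    {"tx": 0, "ty": -0.01, "tz": 1.0, "ax": 0, "ay": 0, "az": 0},
    {"tx": 0, "ty": 0, "tz": 1.0, "ax": 0, "ay": 0, "az": 0},
    {"tx": 0, "ty": 0, "tz": 0.16, "ax": 0, "ay": 0, "az": 0}
  ]
}}

```text
clock: 57.8
eef_pos: [474.2, -261.3, 28.9]
tcp_rot: [-3.139, 0.0, 1.047]
contact_force: [0.5, 0.3, 0.3]
opening: 0.998
grasp_force: 0.0
```

Emit:
{"op": "step_arm", "data": {
  "moves": [
    {"tx": 0, "ty": 0, "tz": 0, "ax": 0, "ay": 0, "az": 0},
    {"tx": 0, "ty": 0, "tz": 0, "ax": 0, "ay": 0, "az": 0},
    {"tx": 0, "ty": 0, "tz": 0, "ax": 0, "ay": 0, "az": 0},
    {"tx": 0, "ty": 0, "tz": 0, "ax": 0, "ay": 0, "az": 0}
  ],
  "gripper": 0
}}

```text
clock: 58.3
eef_pos: [475.6, -261.6, 32.0]
tcp_rot: [3.14, 0.0, 1.048]
contact_force: [-1.9, 0.9, 7.9]
opening: 0.659
grasp_force: 61.9
```

Emit:
{"op": "step_arm", "data": {
  "moves": [
    {"tx": 0, "ty": 0, "tz": -1.0, "ax": 0, "ay": 0, "az": 0},
    {"tx": 0, "ty": 0, "tz": -1.0, "ax": 0, "ay": 0, "az": 0},
    {"tx": 0, "ty": 0, "tz": -1.0, "ax": 0, "ay": 0, "az": 0},
    {"tx": 0, "ty": 0, "tz": -1.0, "ax": 0, "ay": 0, "az": 0},
    {"tx": 0, "ty": 0, "tz": -0.8, "ax": 0, "ay": 0, "az": 0}
  ]
}}

```text
clock: 58.92
eef_pos: [475.5, -261.4, 152.6]
tcp_rot: [3.139, -0.0, 1.048]
contact_force: [0.6, -0.8, -0.3]
opening: 0.655
grasp_force: 64.1
```

```bash
python3 plan.py 630,-233,150,60
```

```text
t 58.92 at [ 475.5 -261.4  152.6] 60.0 open 0.655 grip 64.1 F [ 0.6 -0.8 -0.3]
wp 0 final yaw 60.0
[{"tx":0.85,"ty":1.0,"tz":0.02,"ax":0,"ay":0,"az":0},{"tx":0.85,"ty":1.0,"tz":0.02,"ax":0,"ay":0,"az":0},{"tx":0.85,"ty":1.0,"tz":0.02,"ax":0,"ay":0,"az":0},{"tx":0.85,"ty":1.0,"tz":0.02,"ax":0,"ay":0,"az":0},{"tx":0.67,"ty":0.79,"tz":0.02,"ax":0,"ay":0,"az":0}]
```

Emit:
{"op": "step_arm", "data": {
  "moves": [
    {"tx": 0.85, "ty": 1.0, "tz": 0, "ax": 0, "ay": 0, "az": 0},
    {"tx": 0.85, "ty": 1.0, "tz": 0, "ax": 0, "ay": 0, "az": 0},
    {"tx": 0.85, "ty": 1.0, "tz": 0, "ax": 0, "ay": 0, "az": 0},
    {"tx": 0.85, "ty": 1.0, "tz": 0, "ax": 0, "ay": 0, "az": 0},
    {"tx": 0.67, "ty": 0.79, "tz": 0.1, "ax": 0, "ay": 0, "az": 0}
  ]
}}

```text
clock: 59.55
eef_pos: [631.2, -232.6, 149.3]
tcp_rot: [3.139, -0.0, 1.048]
contact_force: [-0.2, -0.1, -0.3]
opening: 0.66
grasp_force: 64.1
```

Emit:
{"op": "step_arm", "data": {
  "moves": [
    {"tx": 0, "ty": 0, "tz": 0, "ax": 0, "ay": 0, "az": 0},
    {"tx": 0, "ty": 0, "tz": 0, "ax": 0, "ay": 0, "az": 0}
  ]
}}

```text
clock: 59.8
eef_pos: [628.8, -232.8, 148.2]
tcp_rot: [-3.141, 0.0, 1.048]
contact_force: [0.0, -0.9, -0.5]
opening: 0.659
grasp_force: 64.1
```

```bash
cat > wh.py <<'E'
from fit import *
s=r.sense();e=s['eef_pos'];print(e.round(1),s['opening'],s['grasp_force'],s['clock'])
p,d,K,T=grab('wrist','w9_%d.png'%(s['clock']*10));W=cloud(d,K,T);z=W[...,2]
def circ(Q):
    A=np.c_[2*Q,np.ones(len(Q))];c=np.linalg.lstsq(A,(Q**2).sum(1),rcond=None)[0];return c[:2].round(1),round((c[2]+c[:2]@c[:2])**.5,1)
k=(np.hypot(W[...,0]-670,W[...,1]+164)<60)&(z>55)&(z<70);print('tip',k.sum(),W[k].mean(0) if k.any() else '')
k=(np.hypot(W[...,0]-670,W[...,1]+164)<60)&(z>6)&(z<14);print('disc',k.sum(),cv2.minEnclosingCircle(W[k][:,:2].astype(np.float32)) if k.any() else '')
h=e[2]-30
g=(abs(z-h-14)<12);g[:,:255]=0;g[:,385:]=0
P=W[g];A=np.c_[P[:,:2]-e[:2],np.ones(len(P))];pl=np.linalg.lstsq(A,P[:,2],rcond=None)[0];print('held top plane',pl.round(3),'rel tcp z',(pl[2]-e[2]).round(1),g.sum())
# bore: pixels seen through, at ring's inner edge
m=np.zeros(z.shape,np.uint8);m[g]=1;cs,_=cv2.findContours(m,cv2.RETR_CCOMP,cv2.CHAIN_APPROX_NONE)
for c in cs:
    if len(c)>60:
        u,v=c[:,0,0],c[:,0,1];R=np.stack([(u-K[0,2])/K[0,0],-(v-K[1,2])/K[1,1],-np.ones(len(u))],1)@T[:3,:3].T
        X=T[:3,3]+R*((pl[2]-T[2,3])/R[:,2])[:,None]; print('contour',len(c),[u.min(),u.max(),v.min(),v.max()],circ(X[:,:2])[0]-e[:2].round(1),circ(X[:,:2])[1])
E
python3 wh.py
```

```text
[ 628.8 -232.8  148.2] 0.6588492603849366 64.0610059350729 59.8
tip 461 [ 670.76409118 -165.98667364   61.80863317]
disc 12882 ((670.6769409179688, -166.07115173339844), 45.09556579589844)
held top plane [-8.00000e-03 -2.20000e-02  1.30796e+02] rel tcp z -17.4 11932
contour 426 [np.int32(255), np.int32(384), np.int32(207), np.int32(333)] [1.6 1.3] 30.6
contour 126 [np.int32(293), np.int32(344), np.int32(253), np.int32(290)] [2.3 3.3] 9.7
```

```bash
python3 plan.py 669.9,-166.8,108,60
```

```text
t 59.85 at [ 628.6 -232.9  148.2] 60.0 open 0.654 grip 64.1 F [ 0.1  0.3 -0.1]
wp 0 final yaw 60.0
[{"tx":1.0,"ty":0.04,"tz":0.52,"ax":0,"ay":0,"az":0},{"tx":1.0,"ty":0.03,"tz":0.51,"ax":0,"ay":0,"az":0},{"tx":1.0,"ty":0.04,"tz":0.52,"ax":0,"ay":0,"az":0},{"tx":0.12,"ty":0,"tz":0.06,"ax":0,"ay":0,"az":0}]
```

Emit:
{"op": "step_arm", "data": {
  "moves": [
    {"tx": 1.0, "ty": 0.04, "tz": 0.5, "ax": 0, "ay": 0, "az": 0},
    {"tx": 1.0, "ty": 0.04, "tz": 0.5, "ax": 0, "ay": 0, "az": 0},
    {"tx": 1.0, "ty": 0.03, "tz": 0.4, "ax": 0, "ay": 0, "az": 0},
    {"tx": 0.12, "ty": 0, "tz": 0, "ax": 0, "ay": 0, "az": 0},
    {"tx": 0, "ty": 0, "tz": 0, "ax": 0, "ay": 0, "az": 0}
  ]
}}

```text
clock: 60.48
eef_pos: [671.0, -165.9, 112.5]
tcp_rot: [-3.141, 0.0, 1.049]
contact_force: [-0.1, -0.6, 0.7]
opening: 0.653
grasp_force: 64.1
```

Emit:
{"op": "step_arm", "data": {
  "moves": [
    {"tx": 0, "ty": 0, "tz": 0, "ax": 0, "ay": 0, "az": 0},
    {"tx": 0, "ty": 0, "tz": 0, "ax": 0, "ay": 0, "az": 0}
  ]
}}

```text
clock: 60.72
eef_pos: [670.7, -167.2, 113.2]
tcp_rot: [3.141, -0.0, 1.047]
contact_force: [0.9, 0.7, 0.1]
opening: 0.653
grasp_force: 64.1
```

```bash
python3 wh.py; cp pics/w9_6*.png pics/w10.png
```

```text
[ 670.7 -167.2  113.2] 0.652649743005663 64.06276144087315 60.725
tip 4 [ 666.8192996  -172.47452593   60.01309921]
disc 8242 ((670.836181640625, -166.2222900390625), 45.069114685058594)
held top plane [-7.00e-03 -2.20e-02  9.57e+01] rel tcp z -17.5 11934
contour 422 [np.int32(255), np.int32(384), np.int32(207), np.int32(333)] [1.7 1.3] 30.6
contour 132 [np.int32(293), np.int32(344), np.int32(253), np.int32(289)] [2.3 3.4] 9.7
```

View pics/w10.png

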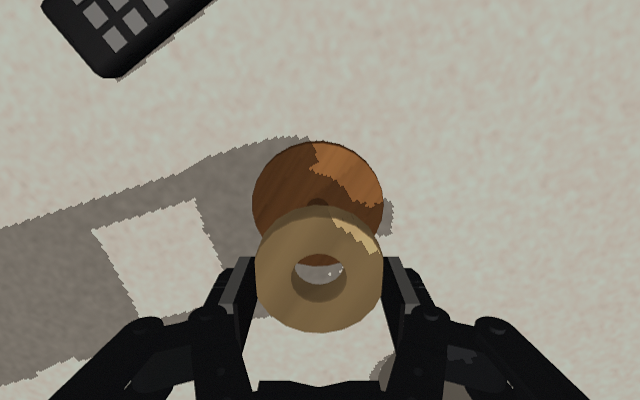

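The held wheel is at (319,270) and the stand below it at (318,195); the columns line up and the measured offset is about 1 mm. Lowering over the dowel.

Emit:
{"op": "step_arm", "data": {
  "moves": [
    {"tx": -0.02, "ty": -0.03, "tz": 0.5, "ax": 0, "ay": 0, "az": 0},
    {"tx": 0, "ty": 0, "tz": 0.5, "ax": 0, "ay": 0, "az": 0},
    {"tx": 0, "ty": 0, "tz": 0.5, "ax": 0, "ay": 0, "az": 0},
    {"tx": 0, "ty": 0, "tz": 0.4, "ax": 0, "ay": 0, "az": 0}
  ]
}}

```text
clock: 61.28
eef_pos: [669.5, -166.5, 63.9]
tcp_rot: [-3.14, 0.0, 1.048]
contact_force: [-0.4, -0.4, -0.5]
opening: 0.651
grasp_force: 64.1
```

Emit:
{"op": "step_arm", "data": {
  "moves": [
    {"tx": 0, "ty": 0, "tz": 0.4, "ax": 0, "ay": 0, "az": 0},
    {"tx": 0, "ty": 0, "tz": 0.35, "ax": 0, "ay": 0, "az": 0},
    {"tx": 0, "ty": 0, "tz": 0, "ax": 0, "ay": 0, "az": 0}
  ]
}}

```text
clock: 61.65
eef_pos: [669.5, -166.4, 45.7]
tcp_rot: [-3.14, 0.0, 1.048]
contact_force: [0.1, 0.2, -0.4]
opening: 0.657
grasp_force: 64.1
```

No contact on the way down, so I'll release and retreat.

Emit:
{"op": "step_arm", "data": {
  "moves": [
    {"tx": 0, "ty": 0, "tz": 0, "ax": 0, "ay": 0, "az": 0},
    {"tx": 0, "ty": 0, "tz": 0, "ax": 0, "ay": 0, "az": 0},
    {"tx": 0, "ty": 0, "tz": 0, "ax": 0, "ay": 0, "az": 0},
    {"tx": 0, "ty": 0, "tz": 0, "ax": 0, "ay": 0, "az": 0}
  ],
  "gripper": 0.9
}}

```text
clock: 62.15
eef_pos: [670.0, -166.6, 46.8]
tcp_rot: [3.141, -0.0, 1.048]
contact_force: [0.5, -0.2, -0.5]
opening: 0.899
grasp_force: 0.0
```

Emit:
{"op": "step_arm", "data": {
  "moves": [
    {"tx": 0, "ty": 0, "tz": -1.0, "ax": 0, "ay": 0, "az": 0},
    {"tx": 0, "ty": 0, "tz": -1.0, "ax": 0, "ay": 0, "az": 0},
    {"tx": 0, "ty": 0, "tz": -1.0, "ax": 0, "ay": 0, "az": 0},
    {"tx": 0, "ty": 0, "tz": -1.0, "ax": 0, "ay": 0, "az": 0},
    {"tx": 0, "ty": 0, "tz": -1.0, "ax": 0, "ay": 0, "az": 0}
  ]
}}

```text
clock: 62.78
eef_pos: [669.8, -166.6, 172.5]
tcp_rot: [3.141, -0.0, 1.048]
contact_force: [0.1, 0.8, -0.8]
opening: 0.896
grasp_force: 0.0
```

Emit:
{"op": "step_arm", "data": {
  "moves": [
    {"tx": -1.0, "ty": -1.0, "tz": -1.0, "ax": 0, "ay": 0, "az": 0},
    {"tx": -1.0, "ty": -1.0, "tz": -1.0, "ax": 0, "ay": 0, "az": 0},
    {"tx": -1.0, "ty": -1.0, "tz": -1.0, "ax": 0, "ay": 0, "az": 0},
    {"tx": -1.0, "ty": -1.0, "tz": 0, "ax": 0, "ay": 0, "az": 0},
    {"tx": -1.0, "ty": -1.0, "tz": 0, "ax": 0, "ay": 0, "az": 0}
  ]
}}

```text
clock: 63.4
eef_pos: [498.2, -212.6, 247.1]
tcp_rot: [3.14, -0.0, 1.048]
contact_force: [0.0, 0.4, 0.1]
opening: 0.898
grasp_force: 0.0
```

Emit:
{"op": "step_arm", "data": {
  "moves": [
    {"tx": -1.0, "ty": -1.0, "tz": 0, "ax": 0, "ay": 0, "az": 0},
    {"tx": -1.0, "ty": -1.0, "tz": 0, "ax": 0, "ay": 0, "az": 0},
    {"tx": -1.0, "ty": -1.0, "tz": 0, "ax": 0, "ay": 0, "az": 0},
    {"tx": 0, "ty": 0, "tz": 0, "ax": 0, "ay": 0, "az": 0}
  ]
}}

```text
clock: 63.9
eef_pos: [394.9, -240.1, 246.7]
tcp_rot: [-3.141, 0.0, 1.046]
contact_force: [0.7, -0.8, 0.2]
opening: 0.902
grasp_force: 0.0
```

```bash
python3 - <<'E'
from h import *
im=[]
for n in('top','scene'):
    p,d,K,T=grab(n,n+'2.png');W=cloud(d,K,T);z=W[...,2];q=cv2.cvtColor(p,cv2.COLOR_RGB2BGR)
    for nm,c,R in(('wheel',(670.7,-165.5),33),('can',(667,314),40),('mug',(680,-360),45)):
        k=(np.hypot(W[...,0]-c[0],W[...,1]-c[1])<R)&(z>18);print(n,nm,k.sum(),np.percentile(z[k],[10,50,90]).round(1) if k.any() else '')
    im.append(cv2.resize(q[40:300,130:510] if n=='top' else q[90:400,150:500],(640,380 if 0 else 290 if n=='top' else 310)))
cv2.imwrite('pics/final.png',cv2.vconcat(im))
print(r.sense()['clock'],r.sense()['eef_pos'])
E
```

```text
top wheel 297 [23.3 26.8 32.6]
top can 538 [ 45.7 112.9 118.5]
top mug 325 [29.4 71.5 95.4]
scene wheel 305 [22.5 26.3 48.6]
scene can 585 [113.4 115.1 116.9]
scene mug 530 [35.9 68.2 93.3]
64.0 [ 397.14135333 -240.12738374  246.96526173]
```

View pics/final.png

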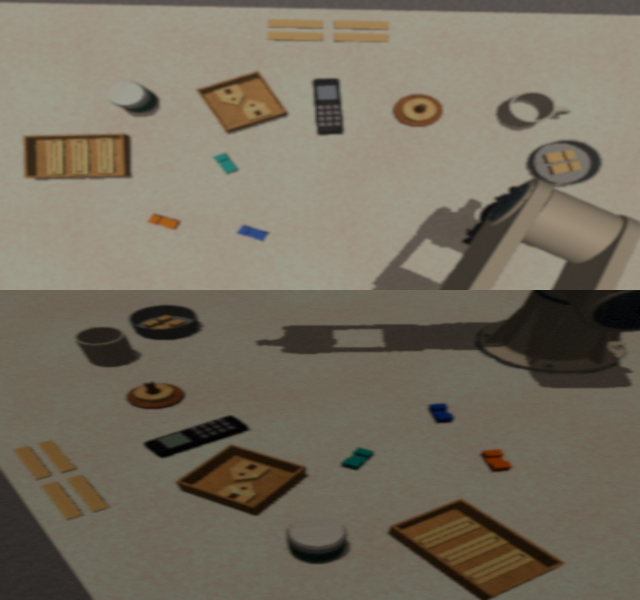

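The final views show three boards in the long box, two gables in the square box and two blocks in the tin. The wheel lies flat on the stand with its top at about 26 mm, and the can, phone and mug haven't moved. No other part is left on the table.

```bash
python3 -c "
from rig import workorder;print(workorder.sign_off())"
```

```text
the job is handed in; nothing more can be done
None
```

The job is handed in at about 64 s: three boards, two gables and two axle blocks are down in their containers, and the one wheel present lies flat on the stand with the can, phone and mug unmoved.

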